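Load the drying plate in rows, set the heat and lock the knob

ROBOT

A 7-joint arm with a two-finger parallel gripper is mounted at the origin on the work surface. World frame = base frame: x ahead of the robot, y to its left, z up, the work surface at z = 0. Lengths are in m, angles in rad, forces in N, time in s.
With the tool pointing down it reaches from about 0.425 to 0.875 m from the base axis. Payload 4.7 kg.
Tool frame: the origin (TCP) lies at the very end of the fingers, on their centre line; the grasp point (between the pads) lies 19 mm behind it; z points along the fingers, y is the direction in which the jaws open and shut (so a half turn about z gives the same grasp; the last joint's range is limited). The gripper opens to 85 mm and grips with 20 to 120 N. Pads are 22 mm wide; open, the fingers measure 114 mm over their backs; the gripper's body (76 mm by 85 mm) begins 54 mm behind the grasp point. The pads swing forward as they close: fully open they stand 13 mm farther back than shut.
Start: joints at [1.212, 0.321, -0.07, 1.45, 0.023, 1.371, -0.057], TCP at [0.237, -0.605, 0.231] pointing down, gripper open.
Joint ranges: [-2.86, 2.86], [-0.3, 2.09], [-1.38, 1.24], [0.06, 2.45], [-1.56, 4.7], [0.09, 2.05], [-2.69, 2.69]. Speed limits (rad/s): [2.57, 2.57, 3.14, 3.14, 3.14, 3.14, 3.14].

INTERFACE

Orientations are given as a unit quaternion [w, x, y, z].
In Python, from workcell import robot gives the robot as it stands.
- The arm moves only by the shell command python3 -m jog 'ROWS'. ROWS is JSON, a list of rows, each an object with "slide": the shift along the tool's x, y, z in mm, a list of three; "twist": the turn, a rotation vector about the tool's x, y, z in degrees, a list of three; "claw": the opening in per cent of the stroke, from 0 (shut) to 100 (fully open). A call has 1 to 12 rows; each row shifts and turns the commanded pose from where the row before left it, along the tool's axes as they then stand; what a row does not reach is not made up. A row lasts 1/8 s, in which the tool goes at most 62.5 mm and 10.7 degrees, less where a joint would pass 70% of its speed; a pose out of reach is approached as far as the arm can. A call is refused whole if a number of a shift passes 62.5 or a number of a turn 10.7, either way. A call with a gripper value outside its range is refused whole. The fingers move at their own pace and stop on an object; the grip force is fixed at half the most. Time passes only in rows, so rows that do not move let the fingers close. It gives the time, the measured TCP pose, the force and the opening at its end, in the units of the state.
- robot.get_obs(): the state, without advancing time (a new reading comes with each control period).
- robot.snapshot(name): name is "side" or "top" or "wrist"; returns a dict with "img" (400x640x3 uint8, blue, green, red), "fx", "fy", "cx", "cy" (pixels), "rvec" (rotation vector, rad) and "tvec" (3), from world to camera coordinates, as OpenCV has them. Camera axes: x right, y down, z forward; pixel columns grow to the right and rows downward; lengths in m; the calibration is good to about 2 mm. A picture is of the moment at which its call begins. There is no depth.
- robot.close_job(): hands the job in, once; it reports no verdict.
The state is a dict: "time_s": time; "joints": joint angles; "dq": joint speeds; "tau": joint torques, N m; "tcp_pos": TCP position; "tcp_rot": TCP orientation; "wrist_force": force on the tool from outside, world axes, zero at the start; "moment": the same for the moment, N m; "gripper_width": finger opening in m.
Only numpy, scipy, OpenCV 4.12 (cv2) and the standard library are available. Lean on these libraries where they do the work, as an engineer would, in place of code of your own. Each camera call takes 0.05 s, during which the arm holds its last target.

TASK

Move every raw clay pot from the dark board onto the painted circles of the drying plate, one upright in the centre of each circle, so that the row nearer the robot is full and the rest stand in the back row. Only when all the pots stand in place, slide the clear cover off the heat knob, turn the knob so that its white pointer points at the red mark, then slide the cover fully back over the knob. Leave the blue glazed cup and the other studio things where they are, and put right any pot that gets knocked out of its circle.

Things in the scene. Friction and masses are not known exactly. Their poses are not given: they have to be found in the camera images.
- pot1: rough off-white clay pinch pot, upright, about 44 mm across (39 mm at the foot, 41 mm at the rim), 42 mm tall, walls 5 mm, 40 to 85 g; origin at the centre of its underside, z up. Four to six of pot1 to pot6 are there, standing on a fixed dark board 350 x 200 mm and 12 mm thick; the others are absent (None)
- pot2: rough off-white clay pinch pot, upright, about 44 mm across (39 mm at the foot, 41 mm at the rim), 42 mm tall, walls 5 mm, 40 to 85 g; origin at the centre of its underside, z up. Four to six of pot1 to pot6 are there, standing on a fixed dark board 350 x 200 mm and 12 mm thick; the others are absent (None)
- pot3: rough off-white clay pinch pot, upright, about 44 mm across (39 mm at the foot, 41 mm at the rim), 42 mm tall, walls 5 mm, 40 to 85 g; origin at the centre of its underside, z up. Four to six of pot1 to pot6 are there, standing on a fixed dark board 350 x 200 mm and 12 mm thick; the others are absent (None)
- pot4: rough off-white clay pinch pot, upright, about 44 mm across (39 mm at the foot, 41 mm at the rim), 42 mm tall, walls 5 mm, 40 to 85 g; origin at the centre of its underside, z up. Four to six of pot1 to pot6 are there, standing on a fixed dark board 350 x 200 mm and 12 mm thick; the others are absent (None)
- pot5: rough off-white clay pinch pot, upright, about 44 mm across (39 mm at the foot, 41 mm at the rim), 42 mm tall, walls 5 mm, 40 to 85 g; origin at the centre of its underside, z up. Four to six of pot1 to pot6 are there, standing on a fixed dark board 350 x 200 mm and 12 mm thick; the others are absent (None)
- pot6: rough off-white clay pinch pot, upright, about 44 mm across (39 mm at the foot, 41 mm at the rim), 42 mm tall, walls 5 mm, 40 to 85 g; origin at the centre of its underside, z up. Four to six of pot1 to pot6 are there, standing on a fixed dark board 350 x 200 mm and 12 mm thick; the others are absent (None)
- front_left (a point): centre of a painted circle (54 mm across) on the drying plate's top surface: front row (the row nearer the robot), left (left is +y). Circles are 80 mm apart along a row, rows 85 mm apart
- front_mid (a point): centre of a painted circle (54 mm across) on the drying plate's top surface: front row (the row nearer the robot), middle (left is +y). Circles are 80 mm apart along a row, rows 85 mm apart
- front_right (a point): centre of a painted circle (54 mm across) on the drying plate's top surface: front row (the row nearer the robot), right (left is +y). Circles are 80 mm apart along a row, rows 85 mm apart
- back_left (a point): centre of a painted circle (54 mm across) on the drying plate's top surface: back row (the row farther from the robot), left (left is +y). Circles are 80 mm apart along a row, rows 85 mm apart
- back_mid (a point): centre of a painted circle (54 mm across) on the drying plate's top surface: back row (the row farther from the robot), middle (left is +y). Circles are 80 mm apart along a row, rows 85 mm apart
- back_right (a point): centre of a painted circle (54 mm across) on the drying plate's top surface: back row (the row farther from the robot), right (left is +y). Circles are 80 mm apart along a row, rows 85 mm apart
- plate: fixed drying plate, grey slab with a dark top, 195 mm deep (its x) by 270 mm wide (its y), top 30 mm above the table, no rim; origin under its centre on the table, z up
- regulator: fixed white heat regulator box, 210 mm (its x) by 100 mm (its y), 40 mm tall; origin under its centre. The knob's axis is 62.5 mm from its centre towards -x
- knob_tip (a point): pointer end (white line on top) of the black heat knob's bar, 20 mm from the knob's vertical axis and 76 mm above the table; its x axis points outward along the bar, z up. The knob is an upright bar 40 mm long, 12 mm thick, rising 24 mm (from 52 to 76 mm above the table) from a round skirt 42 mm across; it turns both ways over 2.9 rad and stays where it is left (0.04 N m of friction)
- mark: flat white scale disc 68 mm across under the knob with one red mark; origin on the knob's axis at the box's top, 40 mm above the table; the red mark is 28 mm from the axis; its x axis points from the axis to the red mark. The red mark lies clockwise of the pointer at the start, by 0.5 to 2.2 rad
- cover (a joint): travel in m of the clear lock cover: 0 = fully over the knob (locked), 0.115 = fully clear; it slides level along the regulator's +x to open, stays where it is left (about 1.5 N of friction). It starts over the knob, within 20 mm of locked
- cover_grip (a point): top centre of the yellow grip rib on the clear lock cover, 108 mm above the table. The rib is 10 mm thick along the sliding direction, 40 mm wide across it, 24 mm high, standing on the cover's top 84 mm above the table. The cover is a clear open-ended hood 76 mm long, 84 mm wide; it hides the knob from the gripper, so slide it clear before turning
- blue_cup: blue glazed cup, 44 mm across, 50 mm tall, standing among the pots on the board; it stays where it is; origin at its underside
- glaze_jar: closed glaze jar, 60 mm across, 85 mm tall, stays where it is; origin at its underside
- bowl: terracotta bowl, 110 mm across, 50 mm tall, stays where it is; origin at its underside
- brick: brown piece of fire brick, 70 x 50 x 45 mm, stays where it is; origin at its underside
- mould: round white plaster mould, 100 mm across, 40 mm tall, stays where it is; origin at its underside
- tile: flat glazed sample tile, 40 x 50 x 10 mm, lying by the regulator, stays where it is; origin at its underside
Things that resemble listed ones, but are neither listed nor needed, are in the scene too. Leave any orange or pink look-alike of the pot2 alone.

How it is judged:
By the outcome, as a careful person would: the job done as asked, in the order asked, and still so for the second after the job is handed in, with the robot touching nothing.
Of pot1, pot2, pot3, pot4, pot5, pot6 only 4 to 6 are there at a start; the rules pass over those that are not, and their reading is None.
At some moment in a run one of pot1, pot2, pot3, pot4, pot5, pot6 may be knocked a few centimetres aside while the robot is not near it.
Once in a run the grip may slacken for a moment while it holds something.
It also fails if it takes over 208 s, if anything falls off the work surface, if the arm or the gripper's body presses on something with over 40 N, if the wrist force passes 120 N, or if a joint passes its speed limit or range.

## Working session

There is one attempt and no reset: what is moved stays moved. The work goes in short steps, Python scripts to look and compute and a shell command to move; the robot and the scene stay as the last step left them, time stands still between calls to the robot, and variables do not carry over. Pictures are saved under pics/ and viewed, and the job is handed in when it is done.

```bash
mkdir -p pics; ls; cat > h.py <<'E'
import numpy as np, cv2
from workcell import robot
def snap(n,f=None):
    s=robot.snapshot(n)
    if f: cv2.imwrite('pics/'+f+'.png',s['img'])
    return s
def ray(s,u,v,z):
    R,_=cv2.Rodrigues(np.array(s['rvec'],float)); t=np.array(s['tvec'],float).reshape(3)
    c=-R.T@t; d=R.T@np.array([(u-s['cx'])/s['fx'],(v-s['cy'])/s['fy'],1])
    return c+d*(z-c[2])/d[2]
def proj(s,p):
    K=np.array([[s['fx'],0,s['cx']],[0,s['fy'],s['cy']],[0,0,1.]])
    return cv2.projectPoints(np.array(p,float).reshape(-1,3),np.array(s['rvec'],float),np.array(s['tvec'],float),K,None)[0].reshape(-1,2)
def st():
    o=robot.get_obs(); print('t',round(o['time_s'],2),'tcp',np.round(o['tcp_pos'],4),'rot',np.round(o['tcp_rot'],4),'F',np.round(o['wrist_force'],1),'w',round(o['gripper_width'],4),'q',np.round(o['joints'],2)); return o
E
python3 - <<'E'
from h import *
st()
for n in['top','side','wrist']:
    s=snap(n,n+'0'); R,_=cv2.Rodrigues(np.array(s['rvec'],float)); print(n,s['fx'],s['cx'],s['cy'],-R.T@np.array(s['tvec']).reshape(3))
E
```

```text
pics
t 0.0 tcp [ 0.2365 -0.6049  0.2302] rot [-9.000e-04  9.827e-01  1.853e-01 -2.000e-04] F [0.8 0.2 0.4] w 0.0856 q [ 1.21  0.32 -0.07  1.45  0.02  1.37 -0.06]
top 382.65349947908607 319.13637619097267 204.73271878767474 [0.43111064 0.06728973 1.39393789]
side 430.71804962495224 320.3315082772157 196.4765423908361 [-0.02861247  0.62381977  0.98799953]
wrist 335.52315669565525 319.6842350095264 194.3733912332334 [ 0.31519496 -0.57381893  0.37296565]
```

View pics/top0.png

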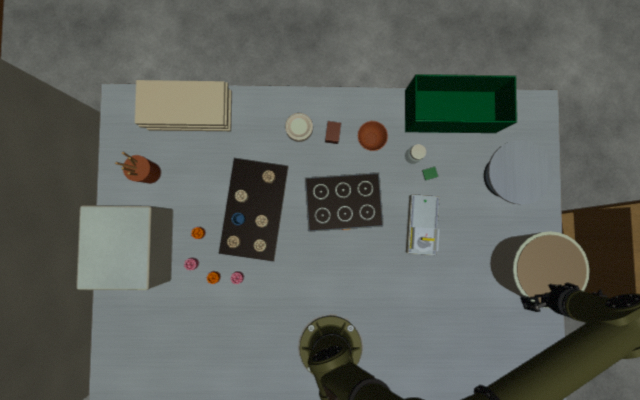

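View pics/side0.png

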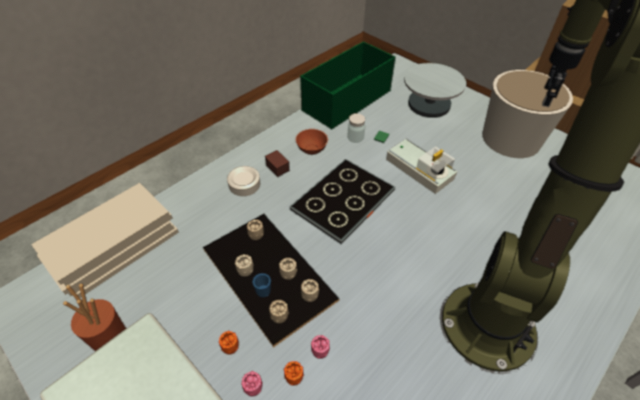

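View pics/wrist0.png

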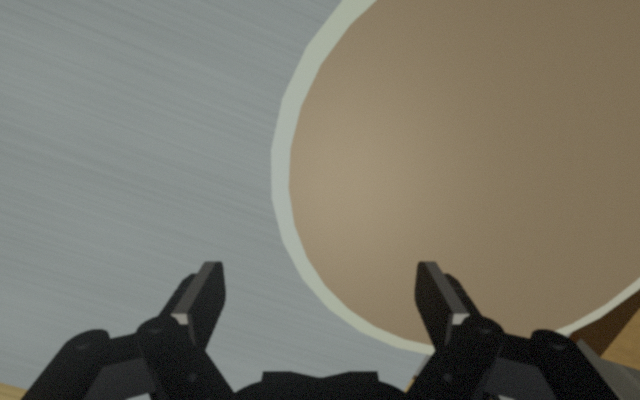

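Top view shows five pots on the board (pixels ~ (268,176), (241,196), (261,221), (233,242), (260,245)), with the blue cup at (238,218). The plate circles are around (343,202), the regulator is at (423,225), and the gripper is by the bin at right. Next I'll measure.

```bash
cat > meas.py <<'E'
from h import *
def pots(s, zc=0.012+0.042, lo=5, box=None, show=False):
    """rim-level pots by tan colour: returns centroid rays"""
    img=s['img']; hsv=cv2.cvtColor(img,cv2.COLOR_BGR2HSV)
    m=cv2.inRange(hsv,(8,25,110),(28,140,255))
    n,l,stt,c=cv2.connectedComponentsWithStats(m)
    out=[]
    for i in range(1,n):
        if stt[i][4]>40: out.append((stt[i],c[i]))
    return m,out
E
python3 - <<'E'
from meas import *
s=snap('top')
m,o=pots(s)
for a,c in o:
    x,y,w,h,A=a
    print(a, np.round(c,1), np.round(ray(s,x+w/2-.5,y+h/2-.5,0.05)[:2],3))
img=s['img']
cv2.imwrite('pics/topA.png',cv2.resize(img[150:270,210:310],None,fx=6,fy=5,interpolation=cv2.INTER_CUBIC)[:600])
cv2.imwrite('pics/topB.png',cv2.resize(img[150:270,300:450],None,fx=5,fy=5,interpolation=cv2.INTER_CUBIC))
t=snap('side')
cv2.imwrite('pics/sideA.png',cv2.resize(t['img'][120:250,280:480],None,fx=4,fy=4,interpolation=cv2.INTER_CUBIC))
E
```

```text
[ 135   80   93   45 3990] [180.4 101.9] [0.866 0.537]
[147  90  84  41 223] [203.4 121. ] [0.837 0.509]
[285 113  28  27 321] [298.3 125.6] [0.785 0.119]
[138 125  86   3 135] [178.4 125.9] [0.779 0.536]
[263 171  11  11  93] [268.1 175.8] [0.605 0.225]
[235 190  12  11 100] [240.6 195.2] [0.537 0.32 ]
[256 215  11  12 102] [261.1 220.5] [0.448 0.246]
[ 517  235   70   61 3126] [550.1 264. ] [ 0.3   -0.778]
[228 236  11  11  87] [233. 241.] [0.376 0.343]
[254 240  12  11 101] [259.4 245. ] [0.363 0.25 ]
[635 256   5  17  55] [637.2 263.5] [ 0.306 -1.084]
```

View pics/topA.png

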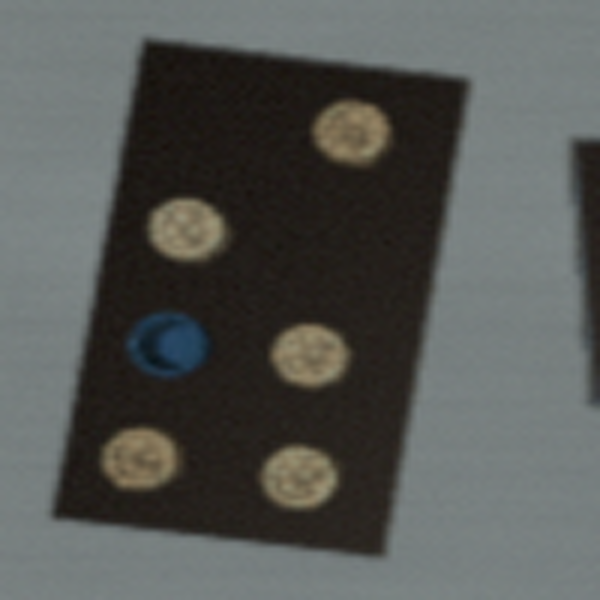

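View pics/topB.png

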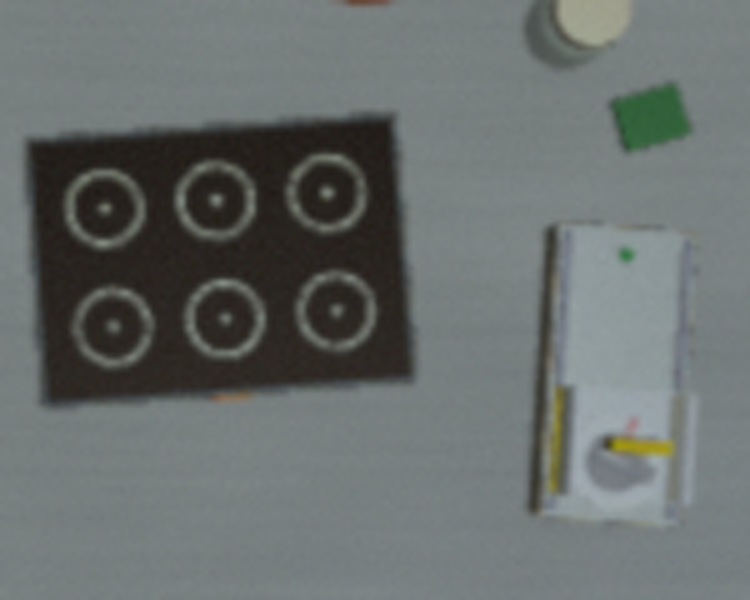

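View pics/sideA.png

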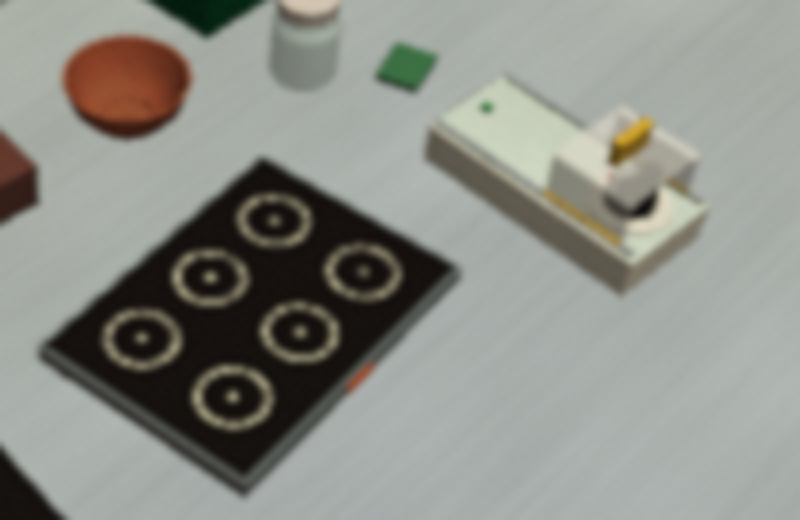

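The close-ups show 5 pots. The plate has clean circles with centre dots, and the regulator has the yellow rib at crop (640,446) and the red mark just behind it. I'll compute plate, regulator and board positions next.

```bash
python3 - <<'E'
from meas import *
s=snap('top'); img=s['img']; g=cv2.cvtColor(img,cv2.COLOR_BGR2GRAY)
# ring centres: outer contours of light rings on dark plate
sub=cv2.resize(g[170:235,300:390],None,fx=8,fy=8,interpolation=cv2.INTER_CUBIC)
th=cv2.adaptiveThreshold(sub,255,cv2.ADAPTIVE_THRESH_MEAN_C,cv2.THRESH_BINARY,101,-8)
cs,h=cv2.findContours(th,cv2.RETR_LIST,cv2.CHAIN_APPROX_NONE)
C=[]
for c in cs:
    (x,y),(a,b),_=cv2.fitEllipse(c) if len(c)>20 else ((0,0),(0,0),0)
    if 100<a<140 and 100<b<150:
        u,v=300+(x+.5)/8-.5,170+(y+.5)/8-.5
        p=ray(s,u,v,.03); C.append(p[:2]); print(np.round((u,v,a/8,b/8),1),np.round(p[:2],4))
t=snap('side')
# side: same
g2=cv2.cvtColor(t['img'],cv2.COLOR_BGR2GRAY)
sub=cv2.resize(g2[155:245,285:400],None,fx=6,fy=6,interpolation=cv2.INTER_CUBIC)
th=cv2.adaptiveThreshold(sub,255,cv2.ADAPTIVE_THRESH_MEAN_C,cv2.THRESH_BINARY,101,-8)
cs,h=cv2.findContours(th,cv2.RETR_LIST,cv2.CHAIN_APPROX_NONE)
for c in cs:
    if len(c)<20: continue
    (x,y),(a,b),_=cv2.fitEllipse(c)
    if 80<b<160 and 60<a<140:
        p=ray(t,285+(x+.5)/6-.5,155+(y+.5)/6-.5,.03); print('side',np.round((a/6,b/6),1),np.round(p[:2],4))
# yellow rib
for nm,q in(('top',s),('side',t)):
    hsv=cv2.cvtColor(q['img'],cv2.COLOR_BGR2HSV); m=cv2.inRange(hsv,(20,120,120),(35,255,255))
    n,l,stt,c=cv2.connectedComponentsWithStats(m)
    for i in range(1,n):
        if stt[i][4]>8: print(nm,stt[i],c[i],np.round(ray(q,*c[i],.1),4))
    m=cv2.inRange(hsv,(12,40,100),(30,150,255))
# green dot
    m=cv2.inRange(hsv,(45,90,40),(80,255,255)); n,l,stt,c=cv2.connectedComponentsWithStats(m)
    for i in range(1,n):
        if 2<stt[i][4]<400: print(nm,'green',stt[i],np.round(ray(q,*c[i],.04),4))
E
```

```text
[322.2 215.   16.6  16.8] [0.47  0.032]
[344.5 213.3  16.6  16.8] [ 0.4767 -0.0478]
[366.7 211.7  16.6  16.7] [ 0.4831 -0.1274]
[320.4 191.2  16.4  16.9] [0.5549 0.0388]
[342.7 189.6  16.5  16.8] [ 0.5613 -0.0408]
[364.9 188.1  16.5  16.7] [ 0.5675 -0.1206]
side [10.9 14.4] [0.4695 0.0319]
side [16.9 21.2] [0.4696 0.0321]
side [10.3 13.8] [0.5544 0.0385]
side [10.2 13.8] [ 0.4761 -0.0481]
side [15.8 20.6] [0.5536 0.0388]
side [15.8 20.7] [ 0.476  -0.0477]
side [14.9 20. ] [ 0.5601 -0.0408]
side [14.6 20.1] [ 0.482  -0.1266]
side [13.7 19.5] [ 0.5662 -0.12  ]
side [13.4 24.8] [ 0.7233 -0.0159]
top [411 230   1  10  10] [411.  234.5] [ 0.4045 -0.2678  0.1   ]
top [423 238  11   3  27] [428. 239.] [ 0.3898 -0.3255  0.1   ]
top green [405 131  16   1  16] [ 0.7747 -0.2905  0.04  ]
top green [455 132   3   1   3] [ 0.7731 -0.4481  0.04  ]
top green [480 132   4   1   4] [ 0.7743 -0.5407  0.04  ]
top green [493 132   3   1   3] [ 0.7749 -0.5862  0.04  ]
top green [423 167  14  13 121] [ 0.6234 -0.3513  0.04  ]
top green [424 200   2   2   3] [ 0.5239 -0.3328  0.04  ]
side [434 150   9   7  39] [438.07692308 153.28205128] [ 0.3898 -0.3281  0.1   ]
side [427 175   7   5   9] [430.11111111 177.22222222] [ 0.3481 -0.2257  0.1   ]
side green [392  66   1   4   4] [ 0.8414 -0.6918  0.04  ]
side green [391  73   1   4   4] [ 0.8127 -0.6487  0.04  ]
side green [390  78   1   5   5] [ 0.7915 -0.6153  0.04  ]
side green [356  86  34  26  46] [ 0.755  -0.4686  0.04  ]
side green [332 117  16  11  21] [ 0.7542 -0.2833  0.04  ]
side green [375 132  13  10  83] [ 0.6031 -0.3277  0.04  ]
```

```bash
cat >> h.py <<'E'
from scipy.spatial.transform import Rotation as Ro
SL={'FL':(.4698,.0320),'FM':(.4764,-.0478),'FR':(.4826,-.1270),'BL':(.5545,.0387),'BM':(.5607,-.0408),'BR':(.5669,-.1203)}
def plan(p=None,jaw=None,v=None):
    """print slide (tool mm) & twist needed to reach tcp p with jaw direction yaw (deg), tool straight down"""
    o=st(); q=o['tcp_rot']; R=Ro.from_quat([q[1],q[2],q[3],q[0]])
    y=R.as_matrix()[:,1]; jy=np.degrees(np.arctan2(y[1],y[0])); print('jaw yaw',round(jy,2),'tilt z',np.round(R.as_matrix()[:,2],4))
    if jaw is None: jaw=jy
    a=np.radians(jaw); Y=np.array([np.cos(a),np.sin(a),0]);Z=np.array([0,0,-1.]);X=np.cross(Y,Z)
    G=Ro.from_matrix(np.c_[X,Y,Z]); rv=np.degrees((R.inv()*G).as_rotvec())
    if p is not None:
        d=np.array(p)-o['tcp_pos']; print('slide now-frame',np.round(R.as_matrix().T@d*1000,1),' goal-frame',np.round(G.as_matrix().T@d*1000,1))
    print('twist',np.round(rv,2))
def tanmask(s):
    hsv=cv2.cvtColor(s['img'],cv2.COLOR_BGR2HSV); return cv2.inRange(hsv,(8,25,70),(28,160,255))
def findpots(verbose=True):
    res={}
    for n in('top','side'):
        s=snap(n); m=tanmask(s); N,l,S,c=cv2.connectedComponentsWithStats(m); L=[]
        for i in range(1,N):
            x,y,w,h,A=S[i]
            if not(50<A<700 and w<32 and h<32): continue
            u,v=x+w/2-.5,y+h/2-.5
            p=ray(s,u,v,.033); zz=.021+(.03 if -.17<p[1]<.09 else .012)
            p=ray(s,u,v,zz)[:2]
            if .3<p[0]<.68 and -.2<p[1]<.45: L.append((p,A,(round(u),round(v))))
        res[n]=L
    out=[]
    for p,A,uv in res['top']:
        b=min(res['side'],key=lambda t:np.linalg.norm(t[0]-p),default=None)
        q=b[0] if b is not None and np.linalg.norm(b[0]-p)<.02 else None
        f=p if q is None else (p+q)/2
        out.append(f)
        if verbose: 
            k=min(SL,key=lambda k:np.hypot(*(f-SL[k]))); d=f-SL[k]
            print('pot top',np.round(p,4),'side',None if q is None else np.round(q,4),'A',A,uv,(k,np.round(d*1000,1)) if np.hypot(*d)<.04 else '')
    return out
E
python3 - <<'E'
from h import *
findpots()
plan((.55,-.3,.33),30)
E
```

```text
pot top [0.6072 0.2265] side [0.6092 0.2224] A 131 (268, 176) 
pot top [0.5365 0.3211] side [0.5387 0.3183] A 125 (241, 196) 
pot top [0.4466 0.2487] side [0.4505 0.2441] A 133 (261, 221) 
pot top [0.3752 0.3461] side [0.378  0.3422] A 131 (233, 241) 
pot top [0.3618 0.2526] side [0.3634 0.2501] A 134 (260, 245) 
t 0.45 tcp [ 0.2367 -0.6054  0.2313] rot [-0.      0.9827  0.1853 -0.    ] F [-0.  -0.4 -0.4] w 0.0853 q [ 1.21  0.32 -0.07  1.45  0.02  1.37 -0.06]
jaw yaw -68.64 tilt z [-1.e-04  1.e-04 -1.e+00]
slide now-frame [ 403.  -170.3  -98.7]  goal-frame [107.8 424.  -98.7]
twist [-1.000e-02 -0.000e+00 -9.864e+01]
```

```bash
python3 -m jog '[{"slide":[0,0,-30],"twist":[0,0,0],"claw":100},{"slide":[0,0,-35],"twist":[0,0,0],"claw":90},{"slide":[0,0,-35],"twist":[0,0,0],"claw":80},{"slide":[40,-17,0],"twist":[0,0,0],"claw":75},{"slide":[40,-17,0],"twist":[0,0,0],"claw":75},{"slide":[40,-17,0],"twist":[0,0,0],"claw":75},{"slide":[40,-17,0],"twist":[0,0,0],"claw":75},{"slide":[40,-17,0],"twist":[0,0,0],"claw":75},{"slide":[40,-17,0],"twist":[0,0,0],"claw":75},{"slide":[40,-17,0],"twist":[0,0,0],"claw":75},{"slide":[40,-17,0],"twist":[0,0,0],"claw":75},{"slide":[40,-17,0],"twist":[0,0,0],"claw":75}]'; python3 - <<'E'
from h import *
plan((.45,.25,.2),30)
E
```

```text
time_s: 1.95
tcp_pos: [0.5171, -0.3308, 0.3315]
tcp_rot: [0.0, 0.983, 0.185, 0.0]
wrist_force: [-0.4, 0.0, 0.4]
gripper_width: 0.064
t 1.95 tcp [ 0.5171 -0.3308  0.3315] rot [3.000e-04 9.827e-01 1.852e-01 1.000e-04] F [-0.4  0.   0.4] w 0.064 q [ 0.77  0.23 -0.3   1.37  0.07  1.55 -0.72]
jaw yaw -68.65 tilt z [ 3.e-04 -5.e-04 -1.e+00]
slide now-frame [ 148.9 -565.5  131.2]  goal-frame [536.6 232.3 131.5]
twist [ 3.000e-02  2.000e-02 -9.865e+01]
```

```bash
python3 -m jog '[{"slide":[0,0,0],"twist":[0,0,-9.9],"claw":75},{"slide":[0,0,0],"twist":[0,0,-9.9],"claw":75},{"slide":[0,0,0],"twist":[0,0,-9.9],"claw":75},{"slide":[0,0,0],"twist":[0,0,-9.9],"claw":75},{"slide":[0,0,0],"twist":[0,0,-9.9],"claw":75},{"slide":[0,0,0],"twist":[0,0,-9.9],"claw":75},{"slide":[0,0,0],"twist":[0,0,-9.9],"claw":75},{"slide":[0,0,0],"twist":[0,0,-9.9],"claw":75},{"slide":[0,0,0],"twist":[0,0,-9.9],"claw":75},{"slide":[0,0,0],"twist":[0,0,-9.55],"claw":75},{"slide":[0,0,0],"twist":[0,0,0],"claw":75}]'; python3 - <<'E'
from h import *
findpots()
plan((.449,.2465,.15),30)
E
```

```text
time_s: 3.32
tcp_pos: [0.5162, -0.3318, 0.3314]
tcp_rot: [0.0, 0.501, 0.866, -0.0]
wrist_force: [-0.5, 0.5, 0.9]
gripper_width: 0.0639
pot top [0.6072 0.2265] side [0.6092 0.2224] A 136 (268, 176) 
pot top [0.5383 0.3212] side [0.5387 0.3183] A 129 (241, 195) 
pot top [0.4466 0.2487] side [0.4505 0.2441] A 136 (261, 221) 
pot top [0.3752 0.3461] side [0.378  0.3422] A 133 (233, 241) 
pot top [0.3618 0.2526] side [0.3634 0.2501] A 137 (260, 245) 
t 3.42 tcp [ 0.5162 -0.3318  0.3314] rot [ 1.000e-04  5.013e-01  8.653e-01 -1.000e-04] F [ 0.   0.6 -0. ] w 0.0641 q [ 0.92  0.25 -0.48  1.37  0.12  1.55  0.97]
jaw yaw 29.83 tilt z [ 0.e+00 -1.e-04 -1.e+00]
slide now-frame [535.2 229.4 181.3]  goal-frame [534.5 230.9 181.4]
twist [-0.    0.01 -0.17]
```

```bash
python3 -m jog '[{"slide":[40,17.2,0],"twist":[0,0,0],"claw":75},{"slide":[50,21.5,18],"twist":[0,0,0],"claw":75},{"slide":[50,21.5,18],"twist":[0,0,0],"claw":75},{"slide":[50,21.5,18],"twist":[0,0,0],"claw":75},{"slide":[50,21.5,18],"twist":[0,0,0],"claw":75},{"slide":[50,21.5,18],"twist":[0,0,0],"claw":75},{"slide":[50,21.5,18],"twist":[0,0,0],"claw":75},{"slide":[50,21.5,18],"twist":[0,0,0],"claw":75},{"slide":[50,21.5,18],"twist":[0,0,0],"claw":75},{"slide":[50,21.5,18],"twist":[0,0,0],"claw":75},{"slide":[45,19,18],"twist":[0,0,0],"claw":75},{"slide":[0,0,0],"twist":[0,0,0],"claw":75}]'; python3 - <<'E'
from h import *
plan((.449,.2465,.018),30)
s=snap('wrist','w1'); print(proj(s,[(.449,.2465,.054)]))
E
```

```text
time_s: 4.92
tcp_pos: [0.4449, 0.2508, 0.1503]
tcp_rot: [-0.002, 0.497, 0.868, 0.0]
wrist_force: [-0.1, -1.0, -0.7]
gripper_width: 0.0639
t 4.92 tcp [0.4449 0.2508 0.1503] rot [-1.800e-03  4.973e-01  8.676e-01  2.000e-04] F [-0.1 -1.  -0.7] w 0.0639 q [ 0.36  0.19 -0.99  1.87  0.17  1.18 -0.16]
jaw yaw 30.35 tilt z [-0.003   0.0022 -1.    ]
slide now-frame [ -6.2   1.6 132.3]  goal-frame [ -5.8   1.5 132.3]
twist [-0.08 -0.19  0.35]
[[321.74009366 204.74878495]]
```

View pics/w1.png

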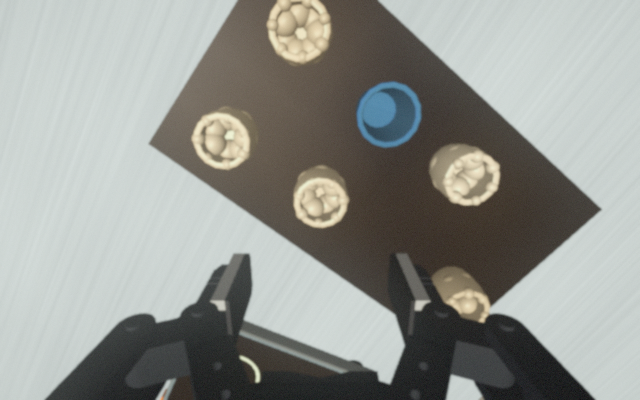

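```bash
python3 -m jog '[{"slide":[-3,0.8,20],"twist":[0,0,0],"claw":75},{"slide":[-3,0.7,30],"twist":[0,0,0],"claw":75},{"slide":[0,0,30],"twist":[0,0,0],"claw":75},{"slide":[0,0,30],"twist":[0,0,0],"claw":75},{"slide":[0,0,20],"twist":[0,0,0],"claw":75},{"slide":[0,0,2],"twist":[0,0,0],"claw":75},{"slide":[0,0,0],"twist":[0,0,0],"claw":50},{"slide":[0,0,0],"twist":[0,0,0],"claw":30},{"slide":[0,0,0],"twist":[0,0,0],"claw":30},{"slide":[0,0,0],"twist":[0,0,0],"claw":30}]'; python3 - <<'E'
from h import *
plan((.449,.2465,.15),30)
s=snap('wrist','w2')
E
```

```text
time_s: 6.22
tcp_pos: [0.453, 0.2424, 0.0204]
tcp_rot: [0.001, 0.5, 0.866, 0.001]
wrist_force: [0.3, -1.3, 6.6]
gripper_width: 0.0396
t 6.22 tcp [0.453  0.2424 0.0204] rot [9.00e-04 5.00e-01 8.66e-01 8.00e-04] F [ 0.3 -1.3  6.6] w 0.0396 q [ 0.25  0.38 -0.9   1.98  0.37  0.95 -0.31]
jaw yaw 30.0 tilt z [ 2.3e-03  4.0e-04 -1.0e+00]
slide now-frame [   5.5   -1.1 -129.6]  goal-frame [   5.6   -1.4 -129.6]
twist [ 0.13  0.04 -0.  ]
```

View pics/w2.png

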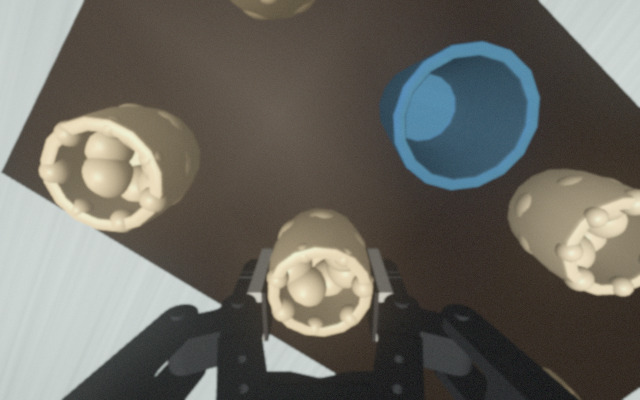

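```bash
python3 -m jog '[{"slide":[0,0,-5],"twist":[0,0,0],"claw":30},{"slide":[0,0,-15],"twist":[0,0,0],"claw":30},{"slide":[0,0,-30],"twist":[0,0,0],"claw":30},{"slide":[0,0,-40],"twist":[0,0,0],"claw":30},{"slide":[0,0,0],"twist":[0,0,0],"claw":30}]'; python3 - <<'E'
from h import *
s=snap('wrist','w3')
o=st(); p=o['tcp_pos']
# project expected rim centre of pot if centred on tool
for dz in (.034,.036): print(proj(s,[p+[0,0,dz]]))
R=Ro.from_quat(np.roll(o['tcp_rot'],-1)).as_matrix()
print(R[:,0],[proj(s,[p+[0,0,.035]+R[:,0]*k]) for k in(-.005,.005)])
plan((*SL['FL'],.1),30)
E
```

```text
time_s: 6.9
tcp_pos: [0.4539, 0.2433, 0.1129]
tcp_rot: [0.002, 0.5, 0.866, 0.002]
wrist_force: [-0.1, -0.1, -1.2]
gripper_width: 0.0401
t 6.95 tcp [0.4529 0.2423 0.111 ] rot [0.0014 0.5    0.866  0.001 ] F [-0.6 -0.9 -1.4] w 0.0402 q [ 0.34  0.25 -0.98  1.91  0.23  1.1  -0.2 ]
[[316.71902207 307.52691957]]
[[316.70992097 310.8581177 ]]
[-0.49997726  0.8660372  -0.00151523] [array([[316.74637752, 319.6597119 ]]), array([[316.68182458, 298.43635255]])]
t 6.95 tcp [0.4529 0.2423 0.111 ] rot [0.0014 0.5    0.866  0.001 ] F [-0.6 -0.9 -1.4] w 0.0402 q [ 0.34  0.25 -0.98  1.91  0.23  1.1  -0.2 ]
jaw yaw 30.0 tilt z [ 3.4e-03  2.0e-04 -1.0e+00]
slide now-frame [-190.6  -90.5   11. ]  goal-frame [-190.6  -90.5   11. ]
twist [ 0.18  0.09 -0.  ]
```

View pics/w3.png

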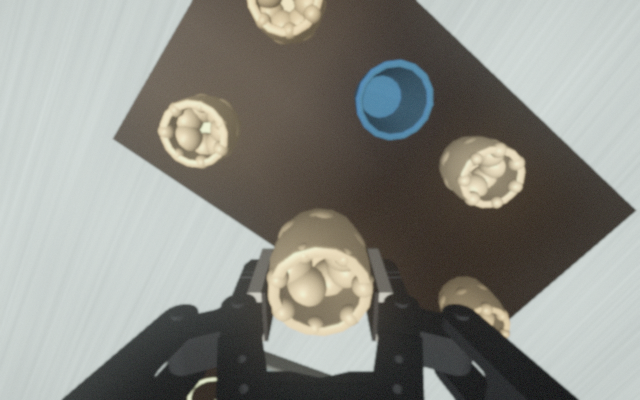

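```bash
python3 -m jog '[{"slide":[-10,-5,0],"twist":[0,0,0],"claw":30},{"slide":[-40,-19,2],"twist":[0,0,0],"claw":30},{"slide":[-50,-24,3],"twist":[0,0,0],"claw":30},{"slide":[-50,-24,3],"twist":[0,0,0],"claw":30},{"slide":[-40,-15,3],"twist":[0,0,0],"claw":30},{"slide":[-8,-3.5,0],"twist":[0,0,0],"claw":30},{"slide":[0,0,0],"twist":[0,0,0],"claw":30},{"slide":[0,0,0],"twist":[0,0,0],"claw":30}]'; python3 - <<'E'
from h import *
plan((SL['FL'][0]+.00375,SL['FL'][1]-.0065,.0395),30)
s=snap('wrist','w4')
E
```

```text
time_s: 7.95
tcp_pos: [0.4721, 0.0268, 0.0981]
tcp_rot: [-0.0, 0.499, 0.867, 0.0]
wrist_force: [-0.2, 0.7, -1.8]
gripper_width: 0.0395
t 7.95 tcp [0.4721 0.0268 0.0981] rot [-5.000e-04  4.989e-01  8.667e-01  1.000e-04] F [-0.2  0.7 -1.8] w 0.0395 q [ 0.72  0.13 -0.87  2.01  0.11  1.05  0.33]
jaw yaw 30.15 tilt z [-7.e-04  7.e-04 -1.e+00]
slide now-frame [-1.9  0.6 58.6]  goal-frame [-1.9  0.6 58.6]
twist [-0.01 -0.05  0.15]
```

View pics/w4.png

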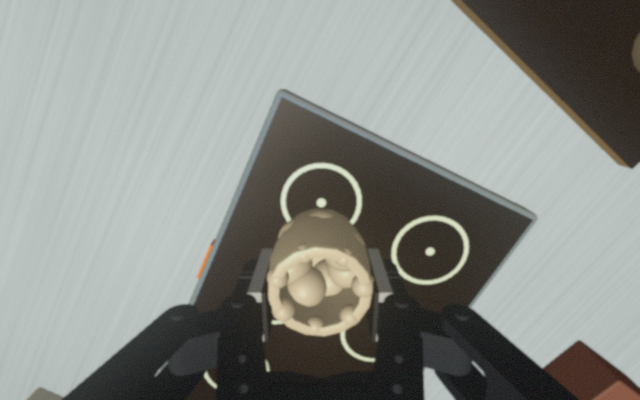

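```bash
python3 - <<'E'
from h import *
s=snap('wrist')
for k in SL: print(k,proj(s,[(*SL[k],.03)]))
E
```

```text
FL [[320.43000498 203.46512905]]
FM [[273.99597326 294.64839706]]
FR [[235.50233634 369.3038659 ]]
BL [[428.642707   252.11250817]]
BM [[374.31837698 334.18642257]]
BR [[328.984258   402.67780754]]
```

```bash
python3 -m jog '[{"slide":[-1,0.3,15],"twist":[0,0,0.1],"claw":30},{"slide":[-1,0.3,20],"twist":[0,0,0],"claw":30},{"slide":[0,0,15],"twist":[0,0,0],"claw":30},{"slide":[0,0,7],"twist":[0,0,0],"claw":30},{"slide":[0,0,0],"twist":[0,0,0],"claw":30},{"slide":[0,0,0],"twist":[0,0,0],"claw":30}]'; python3 - <<'E'
from h import *
plan((SL['FL'][0]+.00375,SL['FL'][1]-.0065,.0395),30)
s=snap('wrist','w5')
E
```

```text
time_s: 8.8
tcp_pos: [0.4746, 0.0239, 0.0418]
tcp_rot: [0.0, 0.501, 0.866, 0.0]
wrist_force: [-0.3, 0.2, -0.2]
gripper_width: 0.0399
t 8.8 tcp [0.4746 0.0239 0.0418] rot [5.000e-04 5.006e-01 8.657e-01 2.000e-04] F [-0.3  0.2 -0.2] w 0.0399 q [ 0.68  0.23 -0.84  2.06  0.21  0.94  0.25]
jaw yaw 29.92 tilt z [ 1.e-03 -1.e-04 -1.e+00]
slide now-frame [ 1.9 -0.1  2.3]  goal-frame [ 1.9 -0.1  2.3]
twist [ 0.05  0.03 -0.08]
```

View pics/w5.png

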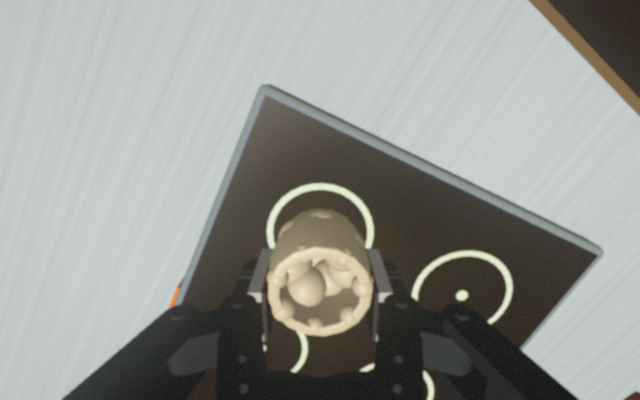

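```bash
python3 -m jog '[{"slide":[1.5,0,2],"twist":[0,0,0],"claw":30},{"slide":[0,0,0],"twist":[0,0,0],"claw":30},{"slide":[0,0,0],"twist":[0,0,0],"claw":30}]'; python3 - <<'E'
from h import *
plan((SL['FL'][0]+.00375,SL['FL'][1]-.0065,.0395),30)
E
```

```text
time_s: 9.22
tcp_pos: [0.4734, 0.0251, 0.0394]
tcp_rot: [0.0, 0.501, 0.866, -0.0]
wrist_force: [0.1, -1.0, -0.5]
gripper_width: 0.0401
t 9.22 tcp [0.4734 0.0251 0.0394] rot [ 1.000e-04  5.007e-01  8.656e-01 -0.000e+00] F [ 0.1 -1.  -0.5] w 0.0401 q [ 0.67  0.23 -0.84  2.06  0.21  0.94  0.24]
jaw yaw 29.91 tilt z [ 2.e-04 -2.e-04 -1.e+00]
slide now-frame [ 0.3  0.4 -0.1]  goal-frame [ 0.3  0.4 -0.1]
twist [ 0.    0.02 -0.09]
```

```bash
python3 -m jog '[{"slide":[0,0,0.5],"twist":[0,0,0],"claw":40},{"slide":[0,0,0],"twist":[0,0,0],"claw":55},{"slide":[0,0,0],"twist":[0,0,0],"claw":70},{"slide":[0,0,0],"twist":[0,0,0],"claw":70},{"slide":[0,0,-15],"twist":[0,0,0],"claw":70},{"slide":[0,0,-30],"twist":[0,0,0],"claw":75},{"slide":[0,0,-40],"twist":[0,0,0],"claw":75},{"slide":[20,10,-20],"twist":[0,0,0],"claw":75},{"slide":[50,25,0],"twist":[0,0,0],"claw":75},{"slide":[50,25,0],"twist":[0,0,0],"claw":75}]'; python3 - <<'E'
from h import *
findpots()
s=snap('wrist','w6')
plan((.3628,.2513,.12),30)
E
```

```text
time_s: 10.48
tcp_pos: [0.4661, 0.1601, 0.1455]
tcp_rot: [0.001, 0.502, 0.865, 0.0]
wrist_force: [0.8, 0.2, 0.4]
gripper_width: 0.0639
pot top [0.6072 0.2265] side [0.6079 0.2235] A 133 (268, 176) 
pot top [0.5365 0.3211] side [0.5396 0.3192] A 129 (241, 196) 
pot top [0.471  0.0296] side None A 144 (323, 214) ('FL', array([ 1.2, -2.4]))
pot top [0.3752 0.3461] side [0.3771 0.3414] A 131 (233, 241) 
pot top [0.3618 0.2526] side [0.3634 0.2501] A 134 (260, 245) 
t 10.62 tcp [0.4649 0.1629 0.1451] rot [3.000e-04 4.975e-01 8.674e-01 9.000e-04] F [ 0.5 -0.9  0.1] w 0.064 q [ 0.56  0.13 -1.    1.92  0.12  1.15  0.05]
jaw yaw 30.32 tilt z [ 0.0014  0.0013 -1.    ]
slide now-frame [127.8 -43.6  25.1]  goal-frame [127.6 -44.2  25.1]
twist [ 0.11 -0.03  0.32]
```

View pics/w6.png

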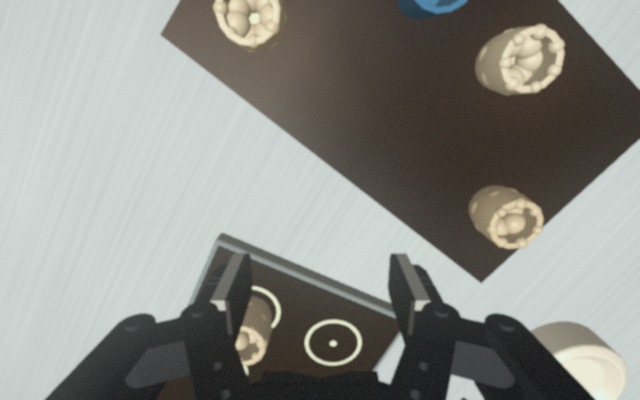

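```bash
python3 -m jog '[{"slide":[30,-10,0],"twist":[0,0,0.2],"claw":75},{"slide":[45,-15,0],"twist":[0,0,0.1],"claw":75},{"slide":[40,-14,10],"twist":[0,0,0],"claw":75},{"slide":[13,-5,15],"twist":[0,0,0],"claw":75},{"slide":[0,0,0],"twist":[0,0,0],"claw":75},{"slide":[0,0,0],"twist":[0,0,0],"claw":75},{"slide":[0,0,0],"twist":[0,0,0],"claw":75}]'; python3 - <<'E'
from h import *
plan((.3628,.2513,.02),30)
s=snap('wrist','w7'); print(proj(s,[(.3628,.2513,.054)]))
E
```

```text
time_s: 11.5
tcp_pos: [0.3651, 0.2477, 0.1194]
tcp_rot: [0.0, 0.504, 0.864, 0.0]
wrist_force: [-0.1, 0.1, 0.8]
gripper_width: 0.0642
t 11.5 tcp [0.3651 0.2477 0.1194] rot [2.000e-04 5.039e-01 8.638e-01 4.000e-04] F [-0.1  0.1  0.8] w 0.0642 q [ 0.48 -0.   -1.11  2.05 -0.    1.09 -0.12]
jaw yaw 29.49 tilt z [ 8.e-04  4.e-04 -1.e+00]
slide now-frame [ 4.2 -0.3 99.4]  goal-frame [ 4.2 -0.2 99.4]
twist [ 0.05  0.   -0.51]
[[319.32718536 206.89916351]]
```

View pics/w7.png

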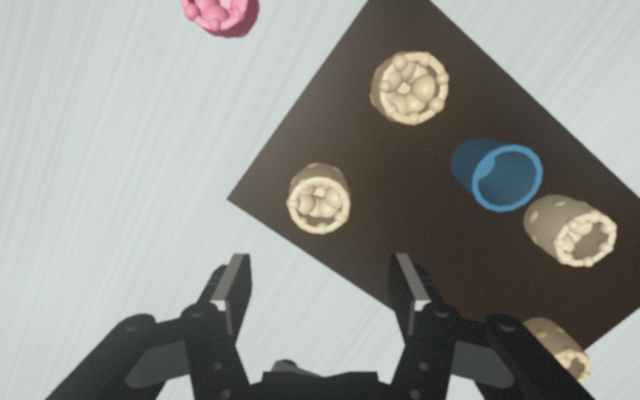

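```bash
python3 -m jog '[{"slide":[5,0,20],"twist":[0,0,-0.5],"claw":75},{"slide":[0,0,30],"twist":[0,0,0],"claw":75},{"slide":[0,0,30],"twist":[0,0,0],"claw":75},{"slide":[0,0,18],"twist":[0,0,0],"claw":75},{"slide":[0,0,0],"twist":[0,0,0],"claw":75},{"slide":[0,0,0],"twist":[0,0,0],"claw":75}]'; python3 - <<'E'
from h import *
plan((.3623,.2522,.02),30)
s=snap('wrist','w8'); print(proj(s,[(.3628,.2513,.054)]))
E
```

```text
time_s: 12.3
tcp_pos: [0.3621, 0.253, 0.0215]
tcp_rot: [0.0, 0.499, 0.866, 0.0]
wrist_force: [-0.1, 0.8, -0.1]
gripper_width: 0.0639
t 12.3 tcp [0.3621 0.253  0.0215] rot [2.000e-04 4.994e-01 8.664e-01 5.000e-04] F [-0.1  0.8 -0.1] w 0.0639 q [ 0.34  0.25 -1.08  2.14  0.28  0.9  -0.37]
jaw yaw 30.08 tilt z [ 8.e-04  6.e-04 -1.e+00]
slide now-frame [-0.8 -0.2  1.5]  goal-frame [-0.8 -0.2  1.5]
twist [ 0.06 -0.01  0.08]
[[319.27732198 311.22214297]]
```

View pics/w8.png

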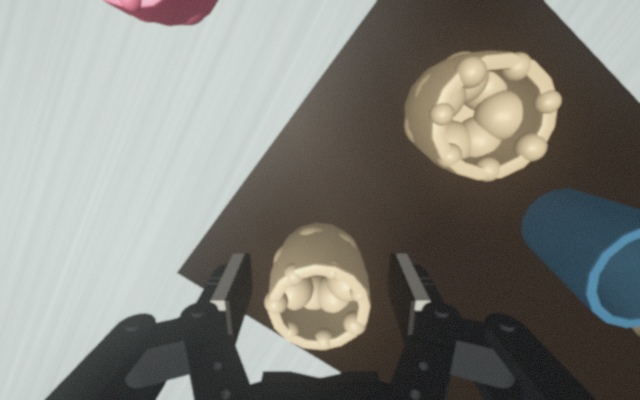

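```bash
python3 -m jog '[{"slide":[0,0,1],"twist":[0,0,0],"claw":55},{"slide":[0,0,0],"twist":[0,0,0],"claw":30},{"slide":[0,0,0],"twist":[0,0,0],"claw":30},{"slide":[0,0,0],"twist":[0,0,0],"claw":30},{"slide":[0,0,-5],"twist":[0,0,0],"claw":30},{"slide":[0,0,-20],"twist":[0,0,0],"claw":30},{"slide":[0,0,-35],"twist":[0,0,0],"claw":30},{"slide":[0,0,-20],"twist":[0,0,0],"claw":30},{"slide":[0,0,0],"twist":[0,0,0],"claw":30},{"slide":[0,0,0],"twist":[0,0,0],"claw":30}]'; cat >> h.py <<'E'
def rimoff(name):
    """held pot: where the rim ellipse should be, for centred pot, grip height given tcp rel underside 0.0085"""
    s=snap('wrist',name); o=robot.get_obs(); p=np.array(o['tcp_pos']); R=Ro.from_quat(np.roll(o['tcp_rot'],-1)).as_matrix()
    print('centred rim px',proj(s,[p+[0,0,.0335]]).round(1),'+5mm x',proj(s,[p+[0,0,.0335]+R[:,0]*.005]).round(1))
    return s
E
python3 - <<'E'
from h import *
plan((*SL['FM'],.1),30)
rimoff('w9')
E
```

```text
time_s: 13.6
tcp_pos: [0.3608, 0.2521, 0.0989]
tcp_rot: [-0.0, 0.499, 0.866, -0.001]
wrist_force: [-0.8, -0.1, -1.2]
gripper_width: 0.0386
t 13.6 tcp [0.3608 0.2521 0.0989] rot [-2.000e-04  4.992e-01  8.665e-01 -7.000e-04] F [-0.8 -0.1 -1.2] w 0.0386 q [ 0.49  0.06 -1.17  2.07  0.06  1.05 -0.18]
jaw yaw 30.1 tilt z [-0.001 -0.001 -1.   ]
slide now-frame [-317.4  -50.4   -0.9]  goal-frame [-317.5  -49.9   -1.1]
twist [-0.08  0.02  0.1 ]
centred rim px [[319.2 308.3]] +5mm x [[319.2 297.5]]
```

View pics/w9.png

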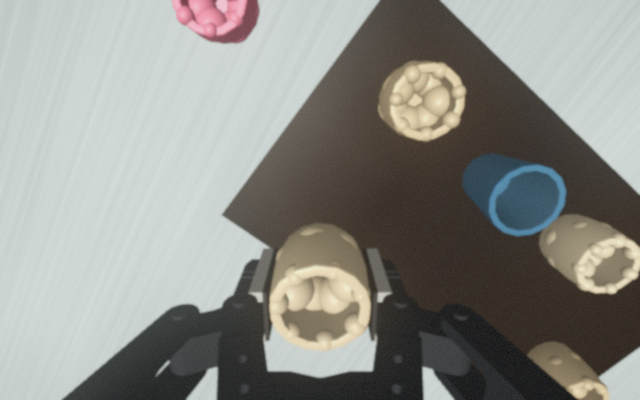

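```bash
python3 -m jog '[{"slide":[-20,-3,-15],"twist":[0,0,0],"claw":30},{"slide":[-45,-7,-15],"twist":[0,0,0],"claw":30},{"slide":[-50,-8,0],"twist":[0,0,0],"claw":30},{"slide":[-50,-8,0],"twist":[0,0,0],"claw":30},{"slide":[-50,-8,0],"twist":[0,0,0],"claw":30},{"slide":[-50,-8,0],"twist":[0,0,0],"claw":30},{"slide":[-40,-6,0],"twist":[0,0,0],"claw":30},{"slide":[-12,-2,0],"twist":[0,0,0],"claw":30},{"slide":[0,0,0],"twist":[0,0,0],"claw":30},{"slide":[0,0,0],"twist":[0,0,0],"claw":30},{"slide":[0,0,0],"twist":[0,0,0],"claw":30}]'; python3 - <<'E'
from h import *
plan((*SL['FM'],.0395),30)
s=rimoff('w10')
for k in SL: print(k,proj(s,[(*SL[k],.03),(*SL[k],.072)]).round())
E
```

```text
time_s: 15.02
tcp_pos: [0.4768, -0.0452, 0.1298]
tcp_rot: [0.0, 0.498, 0.867, -0.0]
wrist_force: [-0.6, -0.1, -0.9]
gripper_width: 0.0389
t 15.03 tcp [ 0.4768 -0.0452  0.1298] rot [ 0.000e+00  4.981e-01  8.671e-01 -2.000e-04] F [-0.6 -0.1 -0.9] w 0.0389 q [ 0.83  0.09 -0.82  1.97  0.07  1.12  0.51]
jaw yaw 30.25 tilt z [-1.e-04 -3.e-04 -1.e+00]
slide now-frame [-2.  -1.7 90.3]  goal-frame [-2.1 -1.7 90.3]
twist [-0.02  0.01  0.25]
centred rim px [[319.6 309.8]] +5mm x [[319.6 299. ]]
FL [[367. 101.]
 [376. 105.]]
FM [[318. 198.]
 [317. 220.]]
FR [[276. 279.]
 [269. 312.]]
BL [[469. 153.]
 [498. 167.]]
BM [[413. 241.]
 [429. 269.]]
BR [[365. 315.]
 [373. 352.]]
```

View pics/w10.png

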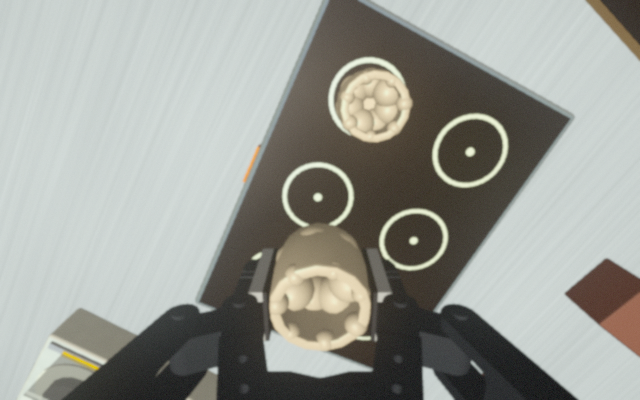

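```bash
python3 -m jog '[{"slide":[-2.5,-1.5,20],"twist":[0,0,0.2],"claw":30},{"slide":[0,0,30],"twist":[0,0,0],"claw":30},{"slide":[0,0,25],"twist":[0,0,0],"claw":30},{"slide":[0,0,13],"twist":[0,0,0],"claw":30},{"slide":[0,0,0],"twist":[0,0,0],"claw":30},{"slide":[0,0,0],"twist":[0,0,0],"claw":30},{"slide":[0,0,0],"twist":[0,0,0],"claw":30}]'; python3 - <<'E'
from h import *
plan((SL['FM'][0]+.0003,SL['FM'][1]-.0004,.0395),30)
E
```

```text
time_s: 15.95
tcp_pos: [0.4779, -0.0497, 0.0427]
tcp_rot: [0.001, 0.501, 0.866, 0.0]
wrist_force: [0.3, -0.1, -0.4]
gripper_width: 0.039
t 15.95 tcp [ 0.4779 -0.0497  0.0427] rot [1.000e-03 5.007e-01 8.656e-01 1.000e-04] F [ 0.3 -0.1 -0.4] w 0.039 q [ 0.78  0.23 -0.79  2.04  0.2   0.94  0.41]
jaw yaw 29.9 tilt z [ 1.8e-03 -8.0e-04 -1.0e+00]
slide now-frame [ 1.9 -0.3  3.2]  goal-frame [ 1.9 -0.3  3.2]
twist [ 0.06  0.09 -0.1 ]
```

```bash
python3 -m jog '[{"slide":[1.7,-0.3,3],"twist":[0,0,-0.1],"claw":30},{"slide":[0,0,0],"twist":[0,0,0],"claw":30},{"slide":[0,0,0],"twist":[0,0,0],"claw":30},{"slide":[0,0,0.4],"twist":[0,0,0],"claw":30}]'; python3 - <<'E'
from h import *
plan((SL['FM'][0]+.0003,SL['FM'][1]-.0004,.0395),30)
E
```

```text
time_s: 16.45
tcp_pos: [0.4761, -0.0482, 0.0386]
tcp_rot: [0.0, 0.5, 0.866, -0.0]
wrist_force: [-1.9, 0.7, 3.3]
gripper_width: 0.0389
t 16.45 tcp [ 0.4761 -0.0482  0.0386] rot [ 0.000e+00  4.999e-01  8.661e-01 -1.000e-04] F [-1.9  0.7  3.3] w 0.0389 q [ 0.78  0.23 -0.79  2.05  0.21  0.94  0.4 ]
jaw yaw 30.01 tilt z [-0.e+00 -2.e-04 -1.e+00]
slide now-frame [-0.3  0.6 -0.9]  goal-frame [-0.3  0.6 -0.9]
twist [-0.01  0.01  0.01]
```

Touching (3.3 N). I'll release, then go for the pot at (.3766,.3441).

```bash
python3 -m jog '[{"slide":[0,0,0],"twist":[0,0,0],"claw":40},{"slide":[0,0,0],"twist":[0,0,0],"claw":55},{"slide":[0,0,0],"twist":[0,0,0],"claw":70},{"slide":[0,0,0],"twist":[0,0,0],"claw":70},{"slide":[0,0,-15],"twist":[0,0,0],"claw":70},{"slide":[0,0,-30],"twist":[0,0,0],"claw":75},{"slide":[0,0,-40],"twist":[0,0,0],"claw":75},{"slide":[40,5,-20],"twist":[0,0,0],"claw":75},{"slide":[50,10,0],"twist":[0,0,0],"claw":75},{"slide":[50,10,0],"twist":[0,0,0],"claw":75},{"slide":[50,10,0],"twist":[0,0,0],"claw":75},{"slide":[50,10,0],"twist":[0,0,0],"claw":75}]'; python3 - <<'E'
from h import *
findpots()
plan((.3766,.3441,.12),30)
E
```

```text
time_s: 17.95
tcp_pos: [0.3945, 0.1839, 0.1443]
tcp_rot: [0.001, 0.5, 0.866, 0.0]
wrist_force: [0.9, 0.5, 0.7]
gripper_width: 0.0641
pot top [0.6072 0.2265] side [0.6092 0.2224] A 132 (268, 176) 
pot top [0.5365 0.3211] side [0.5396 0.3192] A 128 (241, 196) 
pot top [ 0.4788 -0.0512] side None A 138 (346, 212) ('FM', array([ 2.4, -3.4]))
pot top [0.471  0.0296] side None A 145 (323, 214) ('FL', array([ 1.2, -2.4]))
pot top [0.3752 0.3479] side [0.3771 0.3414] A 124 (232, 241) 
t 18.05 tcp [0.3931 0.188  0.1446] rot [6.000e-04 4.958e-01 8.685e-01 8.000e-04] F [-0.4 -0.4 -0.5] w 0.0639 q [ 0.65 -0.08 -1.09  2.04 -0.08  1.14  0.12]
jaw yaw 30.56 tilt z [ 1.7e-03  7.0e-04 -1.0e+00]
slide now-frame [142.8  65.2  24.7]  goal-frame [143.4  63.8  24.6]
twist [0.11 0.01 0.56]
```

```bash
python3 -m jog '[{"slide":[30,14,0],"twist":[0,0,0.2],"claw":75},{"slide":[45,20,0],"twist":[0,0,0.2],"claw":75},{"slide":[45,20,10],"twist":[0,0,0.1],"claw":75},{"slide":[23,10,15],"twist":[0,0,0],"claw":75},{"slide":[0,0,0],"twist":[0,0,0],"claw":75},{"slide":[0,0,0],"twist":[0,0,0],"claw":75},{"slide":[0,0,0],"twist":[0,0,0],"claw":75}]'; python3 - <<'E'
from h import *
plan((.3766,.3441,.02),30)
s=snap('wrist','w11'); print(proj(s,[(.3766,.3441,.054)]))
E
```

```text
time_s: 18.92
tcp_pos: [0.3808, 0.3366, 0.119]
tcp_rot: [0.001, 0.505, 0.863, -0.0]
wrist_force: [0.7, 0.9, 1.0]
gripper_width: 0.064
t 18.93 tcp [0.3808 0.3366 0.119 ] rot [ 1.100e-03  5.048e-01  8.632e-01 -1.000e-04] F [0.7 0.9 1. ] w 0.064 q [ 0.29  0.31 -1.2   1.91  0.32  1.14 -0.51]
jaw yaw 29.36 tilt z [ 0.0018 -0.0012 -1.    ]
slide now-frame [ 8.8 -0.1 99. ]  goal-frame [ 8.6  0.1 99. ]
twist [ 0.06  0.11 -0.64]
[[319.69285751 200.77121722]]
```

View pics/w11.png

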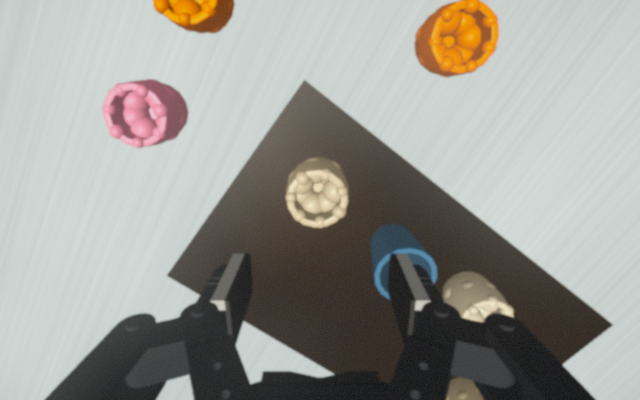

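```bash
python3 -m jog '[{"slide":[9,0,0],"twist":[0,0,-0.6],"claw":75},{"slide":[1.5,0,20],"twist":[0,0,0],"claw":75},{"slide":[0,0,30],"twist":[0,0,0],"claw":75},{"slide":[0,0,30],"twist":[0,0,0],"claw":75},{"slide":[0,0,18],"twist":[0,0,0],"claw":75},{"slide":[0,0,0],"twist":[0,0,0],"claw":75},{"slide":[0,0,0],"twist":[0,0,0],"claw":75}]'; python3 - <<'E'
from h import *
plan((.3762,.3449,.02),30)
rimoff('w12')
E
```

```text
time_s: 19.85
tcp_pos: [0.3746, 0.3479, 0.021]
tcp_rot: [0.0, 0.499, 0.867, 0.001]
wrist_force: [-1.0, 0.3, -0.8]
gripper_width: 0.0646
t 19.85 tcp [0.3746 0.3479 0.021 ] rot [1.000e-04 4.990e-01 8.666e-01 5.000e-04] F [-1.   0.3 -0.8] w 0.0646 q [ 0.13  0.46 -1.07  1.98  0.49  0.98 -0.65]
jaw yaw 30.13 tilt z [ 7.e-04  8.e-04 -1.e+00]
slide now-frame [-3.4 -0.1  1. ]  goal-frame [-3.4 -0.1  1. ]
twist [ 0.06 -0.02  0.13]
centred rim px [[320.6 309.6]] +5mm x [[320.6 298.8]]
```

View pics/w12.png

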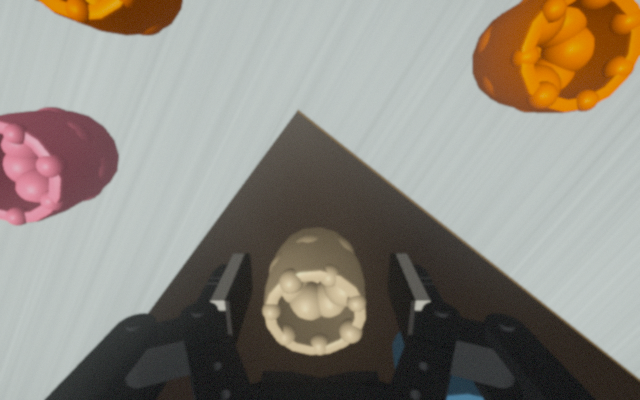

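```bash
python3 -m jog '[{"slide":[-1.5,0,1],"twist":[0,0,0],"claw":65},{"slide":[0,0,0],"twist":[0,0,0],"claw":45},{"slide":[0,0,0],"twist":[0,0,0],"claw":30},{"slide":[0,0,0],"twist":[0,0,0],"claw":30},{"slide":[0,0,0],"twist":[0,0,0],"claw":30},{"slide":[0,0,-5],"twist":[0,0,0],"claw":30},{"slide":[0,0,-20],"twist":[0,0,0],"claw":30},{"slide":[0,0,-35],"twist":[0,0,0],"claw":30},{"slide":[0,0,-50],"twist":[0,0,0],"claw":30},{"slide":[0,0,0],"twist":[0,0,0],"claw":30},{"slide":[0,0,0],"twist":[0,0,0],"claw":30}]'; python3 - <<'E'
from h import *
plan((*SL['FR'],.13),30)
rimoff('w13')
E
```

```text
time_s: 21.28
tcp_pos: [0.3752, 0.3456, 0.1296]
tcp_rot: [0.0, 0.499, 0.866, -0.0]
wrist_force: [-0.5, -0.3, -0.5]
gripper_width: 0.0395
t 21.27 tcp [0.3752 0.3456 0.1296] rot [ 5.000e-04  4.993e-01  8.664e-01 -1.000e-04] F [-0.5 -0.3 -0.5] w 0.0395 q [ 0.29  0.3  -1.22  1.89  0.31  1.16 -0.52]
jaw yaw 30.09 tilt z [ 7.e-04 -6.e-04 -1.e+00]
slide now-frame [-462.7 -144.    -0. ]  goal-frame [-4.630e+02 -1.432e+02 -4.000e-01]
twist [0.02 0.05 0.09]
centred rim px [[318.6 308. ]] +5mm x [[318.6 297.3]]
```

View pics/w13.png

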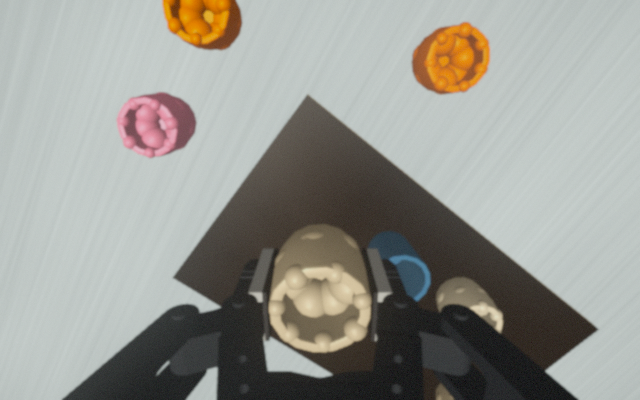

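```bash
python3 -m jog '[{"slide":[-20,-6,0],"twist":[0,0,0],"claw":30},{"slide":[-45,-14,0],"twist":[0,0,0],"claw":30},{"slide":[-50,-15.5,0],"twist":[0,0,0],"claw":30},{"slide":[-50,-15.5,0],"twist":[0,0,0],"claw":30},{"slide":[-50,-15.5,0],"twist":[0,0,0],"claw":30},{"slide":[-50,-15.5,0],"twist":[0,0,0],"claw":30},{"slide":[-50,-15.5,0],"twist":[0,0,0],"claw":30},{"slide":[-50,-15.5,0],"twist":[0,0,0],"claw":30},{"slide":[-50,-15.5,0],"twist":[0,0,0],"claw":30},{"slide":[-35,-11,0],"twist":[0,0,0],"claw":30},{"slide":[-13,-4,0],"twist":[0,0,0],"claw":30},{"slide":[0,0,0],"twist":[0,0,0],"claw":30}]';python3 -m jog '[{"slide":[0,0,0],"twist":[0,0,0],"claw":30},{"slide":[0,0,0],"twist":[0,0,0],"claw":30}]'; python3 - <<'E'
from h import *
plan((*SL['FR'],.0395),30)
s=rimoff('w14')
for k in SL: print(k,proj(s,[(*SL[k],.03),(*SL[k],.072)]).round())
E
```

```text
time_s: 22.82
tcp_pos: [0.4827, -0.1261, 0.1286]
tcp_rot: [-0.001, 0.499, 0.866, 0.0]
wrist_force: [-0.1, 0.1, -1.5]
gripper_width: 0.0389
time_s: 23.08
tcp_pos: [0.4831, -0.125, 0.1295]
tcp_rot: [0.0, 0.498, 0.867, -0.0]
wrist_force: [-0.5, 0.8, -0.5]
gripper_width: 0.0395
t 23.07 tcp [ 0.4831 -0.125   0.1295] rot [ 0.000e+00  4.980e-01  8.672e-01 -3.000e-04] F [-0.5  0.8 -0.5] w 0.0395 q [ 1.13  0.18 -1.    1.92  0.17  1.13  0.59]
jaw yaw 30.26 tilt z [-2.e-04 -5.e-04 -1.e+00]
slide now-frame [-1.4 -1.4 90. ]  goal-frame [-1.4 -1.4 90. ]
twist [-0.02  0.02  0.26]
centred rim px [[319.5 309.8]] +5mm x [[319.5 299. ]]
FL [[428. -19.]
 [453. -41.]]
FM [[367. 101.]
 [377. 106.]]
FR [[318. 198.]
 [318. 219.]]
BL [[538.  46.]
 [585.  39.]]
BM [[469. 152.]
 [498. 167.]]
BR [[413. 241.]
 [429. 269.]]
```

View pics/w14.png

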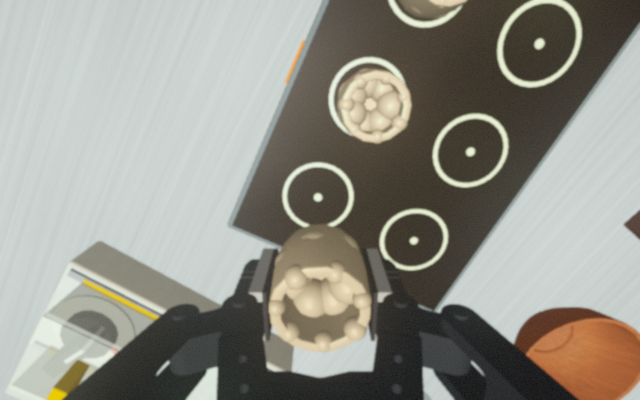

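```bash
python3 -m jog '[{"slide":[0,-1.5,20],"twist":[0,0,0.2],"claw":30},{"slide":[0,0,30],"twist":[0,0,0],"claw":30},{"slide":[0,0,25],"twist":[0,0,0],"claw":30},{"slide":[0,0,13],"twist":[0,0,0],"claw":30},{"slide":[0,0,0],"twist":[0,0,0],"claw":30},{"slide":[0,0,0],"twist":[0,0,0],"claw":30},{"slide":[0,0,0],"twist":[0,0,0],"claw":30}]'; python3 - <<'E'
from h import *
plan((*SL['FR'],.039),30)
E
```

```text
time_s: 24.0
tcp_pos: [0.4827, -0.1276, 0.0424]
tcp_rot: [0.001, 0.501, 0.866, -0.0]
wrist_force: [0.3, 0.8, -0.7]
gripper_width: 0.039
t 24.0 tcp [ 0.4827 -0.1276  0.0424] rot [ 0.001   0.5007  0.8656 -0.    ] F [ 0.3  0.8 -0.7] w 0.039 q [ 1.05  0.32 -0.94  2.    0.32  0.97  0.48]
jaw yaw 29.9 tilt z [ 0.0016 -0.001  -1.    ]
slide now-frame [0.6 0.2 3.4]  goal-frame [0.6 0.2 3.4]
twist [ 0.05  0.1  -0.1 ]
```

```bash
python3 -m jog '[{"slide":[0.5,0,3],"twist":[0,0,0],"claw":30},{"slide":[0,0,0.4],"twist":[0,0,0],"claw":30},{"slide":[0,0,0],"twist":[0,0,0],"claw":30},{"slide":[0,0,0],"twist":[0,0,0],"claw":30}]'; python3 - <<'E'
from h import *
plan((*SL['FR'],.0395),30)
E
```

```text
time_s: 24.5
tcp_pos: [0.4817, -0.127, 0.0381]
tcp_rot: [-0.0, 0.501, 0.866, -0.0]
wrist_force: [-0.9, 0.6, 2.8]
gripper_width: 0.0392
t 24.5 tcp [ 0.4817 -0.127   0.0381] rot [-0.000e+00  5.007e-01  8.656e-01 -2.000e-04] F [-0.9  0.6  2.8] w 0.0392 q [ 1.05  0.33 -0.94  2.    0.32  0.97  0.47]
jaw yaw 29.91 tilt z [-2.e-04 -3.e-04 -1.e+00]
slide now-frame [-0.4  0.8 -1.4]  goal-frame [-0.4  0.8 -1.4]
twist [-0.02  0.01 -0.09]
```

```bash
python3 -m jog '[{"slide":[0,0,0],"twist":[0,0,0],"claw":40},{"slide":[0,0,0],"twist":[0,0,0],"claw":55},{"slide":[0,0,0],"twist":[0,0,0],"claw":70},{"slide":[0,0,0],"twist":[0,0,0],"claw":70},{"slide":[0,0,-15],"twist":[0,0,0],"claw":70},{"slide":[0,0,-30],"twist":[0,0,0],"claw":75},{"slide":[0,0,-40],"twist":[0,0,0],"claw":75},{"slide":[35,25,-20],"twist":[0,0,0],"claw":75},{"slide":[40,30,0],"twist":[0,0,0],"claw":75},{"slide":[40,30,0],"twist":[0,0,0],"claw":75},{"slide":[40,30,0],"twist":[0,0,0],"claw":75},{"slide":[40,30,0],"twist":[0,0,0],"claw":75}]'; python3 - <<'E'
from h import *
findpots()
plan((.538,.320,.12),30)
E
```

```text
time_s: 26.0
tcp_pos: [0.5106, 0.1158, 0.1442]
tcp_rot: [0.001, 0.501, 0.866, 0.0]
wrist_force: [0.7, -1.3, -0.4]
gripper_width: 0.0641
pot top [0.6072 0.2265] side [0.6069 0.2225] A 127 (268, 176) 
pot top [0.5365 0.3211] side [0.5396 0.3192] A 128 (241, 196) 
pot top [ 0.4831 -0.1323] side None A 139 (369, 212) ('FR', array([ 0.5, -5.3]))
pot top [ 0.4788 -0.0495] side None A 141 (346, 212) ('FM', array([ 2.4, -1.7]))
pot top [0.4764 0.0208] side None A 62 (326, 213) ('FL', array([  6.6, -11.2]))
t 26.1 tcp [0.5097 0.1222 0.1447] rot [-2.000e-04  4.962e-01  8.682e-01  2.400e-03] F [ 0.4  0.1 -0.3] w 0.0644 q [ 0.72  0.28 -1.12  1.85  0.27  1.18  0.04]
jaw yaw 30.51 tilt z [ 0.0021  0.0044 -1.    ]
slide now-frame [155.9 124.7  25.6]  goal-frame [157.1 123.4  24.7]
twist [ 0.23 -0.16  0.51]
```

```bash
python3 -m jog '[{"slide":[40,31,0],"twist":[0,0,0.2],"claw":75},{"slide":[45,35,0],"twist":[0,0,0.2],"claw":75},{"slide":[45,35,10],"twist":[0,0,0.1],"claw":75},{"slide":[27,22,15],"twist":[0,0,0],"claw":75},{"slide":[0,0,0],"twist":[0,0,0],"claw":75},{"slide":[0,0,0],"twist":[0,0,0],"claw":75},{"slide":[0,0,0],"twist":[0,0,0],"claw":75}]'; python3 - <<'E'
from h import *
findpots()
plan((.538,.320,.02),30)
s=snap('wrist','w15'); print(proj(s,[(.538,.320,.054)]))
snap('top','t15')
E
```

```text
time_s: 26.98
tcp_pos: [0.5404, 0.3097, 0.1187]
tcp_rot: [0.001, 0.506, 0.863, -0.0]
wrist_force: [0.1, 0.2, 0.9]
gripper_width: 0.0643
pot top [0.6072 0.2265] side None A 134 (268, 176) 
pot top [ 0.4831 -0.1323] side None A 139 (369, 212) ('FR', array([ 0.5, -5.3]))
pot top [ 0.4788 -0.0495] side None A 143 (346, 212) ('FM', array([ 2.4, -1.7]))
pot top [0.4693 0.0296] side None A 144 (323, 215) ('FL', array([-0.5, -2.4]))
t 27.07 tcp [0.5402 0.31   0.1186] rot [ 7.000e-04  5.055e-01  8.628e-01 -0.000e+00] F [-0.6  0.6  0.8] w 0.064 q [ 0.2   0.54 -1.01  1.63  0.48  1.24 -0.4 ]
jaw yaw 29.27 tilt z [ 1.1e-03 -7.0e-04 -1.0e+00]
slide now-frame [ 9.9  2.9 98.6]  goal-frame [ 9.7  3.  98.6]
twist [ 0.04  0.07 -0.73]
[[324.10793954 199.34725734]]
```

View pics/w15.png

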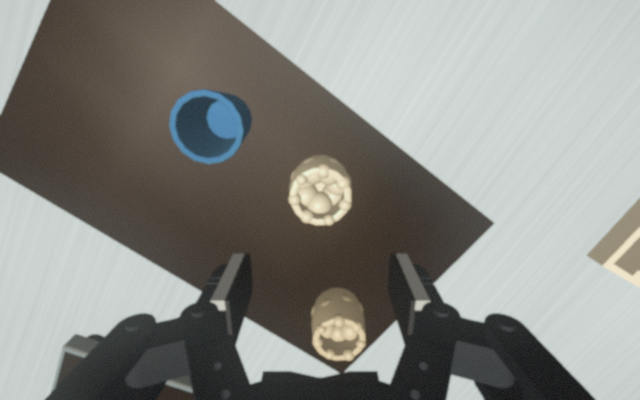

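View pics/t15.png

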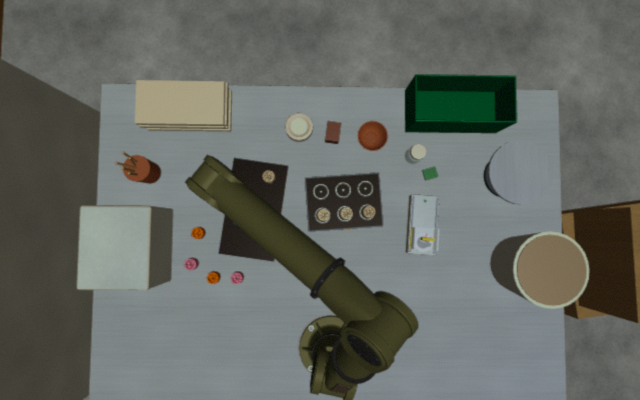

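```bash
python3 -m jog '[{"slide":[12,1,0],"twist":[0,0,-0.7],"claw":75},{"slide":[0,0,20],"twist":[0,0,0],"claw":75},{"slide":[0,0,30],"twist":[0,0,0],"claw":75},{"slide":[0,0,30],"twist":[0,0,0],"claw":75},{"slide":[0,0,18],"twist":[0,0,0],"claw":75},{"slide":[0,0,0],"twist":[0,0,0],"claw":75},{"slide":[0,0,0],"twist":[0,0,0],"claw":75}]'; python3 - <<'E'
from h import *
plan((.537,.322,.02),30)
rimoff('w16')
E
```

```text
time_s: 28.05
tcp_pos: [0.5348, 0.3233, 0.0208]
tcp_rot: [0.0, 0.499, 0.867, 0.001]
wrist_force: [0.1, -0.2, 0.4]
gripper_width: 0.0644
t 28.05 tcp [0.5348 0.3233 0.0208] rot [2.000e-04 4.991e-01 8.666e-01 6.000e-04] F [ 0.1 -0.2  0.4] w 0.0644 q [ 0.13  0.65 -0.94  1.7   0.58  1.09 -0.47]
jaw yaw 30.12 tilt z [ 1.e-03  9.e-04 -1.e+00]
slide now-frame [-2.3  1.3  0.8]  goal-frame [-2.3  1.3  0.8]
twist [ 0.08 -0.01  0.12]
centred rim px [[320.5 309.6]] +5mm x [[320.5 298.8]]
```

View pics/w16.png

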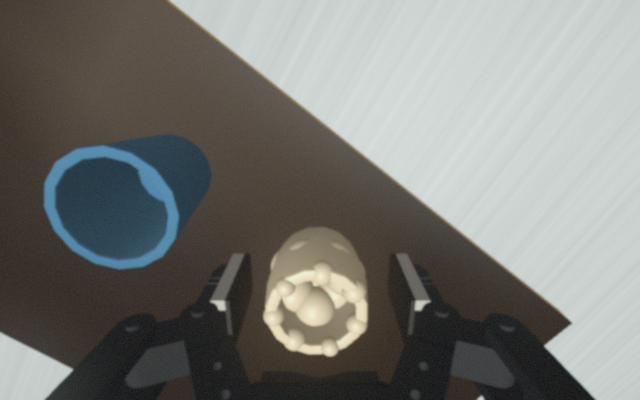

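```bash
python3 -m jog '[{"slide":[-0.7,-0.5,1],"twist":[0,0,0],"claw":65},{"slide":[0,0,0],"twist":[0,0,0],"claw":45},{"slide":[0,0,0],"twist":[0,0,0],"claw":30},{"slide":[0,0,0],"twist":[0,0,0],"claw":30},{"slide":[0,0,0],"twist":[0,0,0],"claw":30},{"slide":[0,0,-5],"twist":[0,0,0],"claw":30},{"slide":[0,0,-20],"twist":[0,0,0],"claw":30},{"slide":[0,0,-35],"twist":[0,0,0],"claw":30},{"slide":[0,0,-50],"twist":[0,0,0],"claw":30},{"slide":[0,0,0],"twist":[0,0,0],"claw":30},{"slide":[0,0,0],"twist":[0,0,0],"claw":30}]'; python3 - <<'E'
from h import *
plan((*SL['BM'],.13),30)
rimoff('w17')
E
```

```text
time_s: 29.48
tcp_pos: [0.5342, 0.3216, 0.1294]
tcp_rot: [0.0, 0.499, 0.867, -0.0]
wrist_force: [-0.2, -0.0, -0.6]
gripper_width: 0.0394
t 29.48 tcp [0.5342 0.3216 0.1294] rot [ 3.000e-04  4.992e-01  8.665e-01 -0.000e+00] F [-0.2 -0.  -0.6] w 0.0394 q [ 0.19  0.54 -1.03  1.62  0.48  1.26 -0.4 ]
jaw yaw 30.11 tilt z [ 6.e-04 -4.e-04 -1.e+00]
slide now-frame [-326.8 -158.9   -0.5]  goal-frame [-327.1 -158.3   -0.6]
twist [0.02 0.04 0.11]
centred rim px [[318.6 307.8]] +5mm x [[318.6 297.1]]
```

View pics/w17.png

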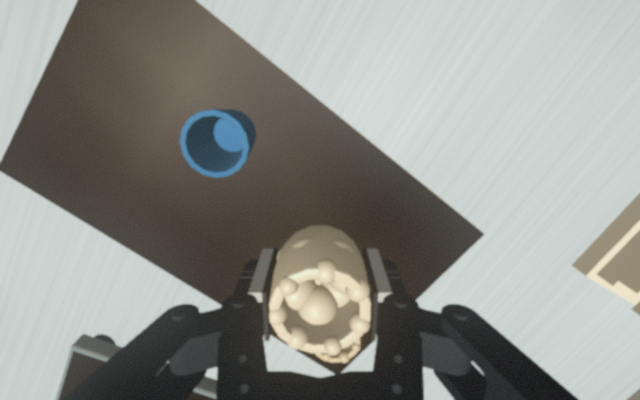

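```bash
python3 -m jog '[{"slide":[-20,-10,0],"twist":[0,0,0],"claw":30},{"slide":[-45,-22,0],"twist":[0,0,0],"claw":30},{"slide":[-50,-24,0],"twist":[0,0,0],"claw":30},{"slide":[-50,-24,0],"twist":[0,0,0],"claw":30},{"slide":[-50,-24,0],"twist":[0,0,0],"claw":30},{"slide":[-50,-24,0],"twist":[0,0,0],"claw":30},{"slide":[-40,-20,0],"twist":[0,0,0],"claw":30},{"slide":[-21,-11,0],"twist":[0,0,0],"claw":30},{"slide":[0,0,0],"twist":[0,0,0],"claw":30},{"slide":[0,0,0],"twist":[0,0,0],"claw":30},{"slide":[0,0,0],"twist":[0,0,0],"claw":30}]'; python3 - <<'E'
from h import *
plan((*SL['BM'],.0395),30)
s=rimoff('w18')
for k in SL: print(k,proj(s,[(*SL[k],.03),(*SL[k],.072)]).round())
E
```

```text
time_s: 30.9
tcp_pos: [0.56, -0.0379, 0.1289]
tcp_rot: [-0.0, 0.498, 0.867, 0.0]
wrist_force: [1.1, 1.1, 0.1]
gripper_width: 0.0394
t 30.9 tcp [ 0.56   -0.0379  0.1289] rot [-3.000e-04  4.979e-01  8.672e-01  2.000e-04] F [1.1 1.1 0.1] w 0.0394 q [ 0.9   0.39 -1.05  1.77  0.36  1.19  0.27]
jaw yaw 30.28 tilt z [-3.e-04  6.e-04 -1.e+00]
slide now-frame [-2.9 -0.9 89.4]  goal-frame [-2.8 -0.8 89.4]
twist [ 0.   -0.04  0.28]
centred rim px [[319.6 309.7]] +5mm x [[319.6 298.9]]
FL [[255.  45.]
 [241.  38.]]
FM [[214. 153.]
 [194. 167.]]
FR [[180. 241.]
 [156. 269.]]
BL [[368. 103.]
 [378. 108.]]
BM [[319. 200.]
 [318. 222.]]
BR [[277. 280.]
 [270. 314.]]
```

View pics/w18.png

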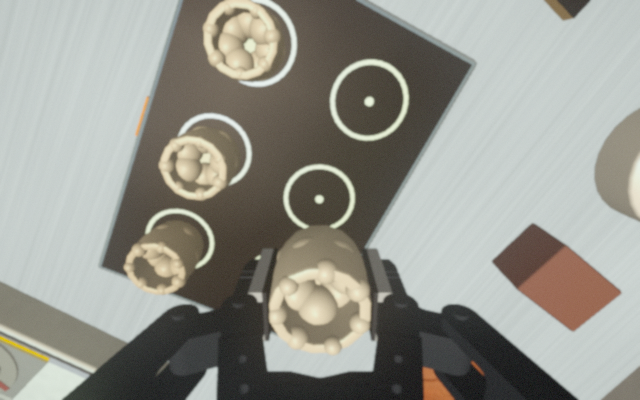

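```bash
python3 -m jog '[{"slide":[-1,-1,20],"twist":[0,0,0.2],"claw":30},{"slide":[0,0,30],"twist":[0,0,0],"claw":30},{"slide":[0,0,25],"twist":[0,0,0],"claw":30},{"slide":[0,0,12],"twist":[0,0,0],"claw":30},{"slide":[0,0,0],"twist":[0,0,0],"claw":30},{"slide":[0,0,0],"twist":[0,0,0],"claw":30},{"slide":[0,0,0],"twist":[0,0,0],"claw":30}]'; python3 - <<'E'
from h import *
plan((SL['BM'][0]-.0002,SL['BM'][1]+.0003,.039),30)
E
```

```text
time_s: 31.82
tcp_pos: [0.5607, -0.0414, 0.043]
tcp_rot: [0.001, 0.501, 0.866, 0.0]
wrist_force: [-0.5, -0.4, -0.0]
gripper_width: 0.0395
t 31.82 tcp [ 0.5607 -0.0414  0.043 ] rot [9.000e-04 5.007e-01 8.656e-01 2.000e-04] F [-0.5 -0.4 -0. ] w 0.0395 q [ 0.83  0.49 -0.98  1.85  0.47  1.05  0.19]
jaw yaw 29.9 tilt z [ 1.8e-03 -5.0e-04 -1.0e+00]
slide now-frame [0.9 0.3 4. ]  goal-frame [0.9 0.3 4. ]
twist [ 0.07  0.07 -0.1 ]
```

```bash
python3 -m jog '[{"slide":[0.5,0,3],"twist":[0,0,0],"claw":30},{"slide":[0,0,1],"twist":[0,0,0],"claw":30},{"slide":[0,0,0],"twist":[0,0,0],"claw":30},{"slide":[0,0,0],"twist":[0,0,0],"claw":30}]'; python3 - <<'E'
from h import *
plan((*SL['BM'],.0395),30)
E
```

```text
time_s: 32.33
tcp_pos: [0.5596, -0.041, 0.038]
tcp_rot: [0.0, 0.501, 0.866, -0.0]
wrist_force: [-0.8, -0.2, -0.3]
gripper_width: 0.0396
t 32.33 tcp [ 0.5596 -0.041   0.038 ] rot [ 0.000e+00  5.007e-01  8.656e-01 -1.000e-04] F [-0.8 -0.2 -0.3] w 0.0396 q [ 0.83  0.5  -0.97  1.85  0.47  1.04  0.19]
jaw yaw 29.91 tilt z [-1.e-04 -1.e-04 -1.e+00]
slide now-frame [-0.4  1.  -1.5]  goal-frame [-0.4  1.  -1.5]
twist [-0.01  0.   -0.09]
```

```bash
python3 -m jog '[{"slide":[0,0.7,0.5],"twist":[0,0,0],"claw":30},{"slide":[0,0,0],"twist":[0,0,0],"claw":30},{"slide":[0,0,0],"twist":[0,0,0],"claw":40},{"slide":[0,0,0],"twist":[0,0,0],"claw":55},{"slide":[0,0,0],"twist":[0,0,0],"claw":70},{"slide":[0,0,0],"twist":[0,0,0],"claw":70},{"slide":[0,0,-15],"twist":[0,0,0],"claw":70},{"slide":[0,0,-30],"twist":[0,0,0],"claw":75},{"slide":[0,0,-40],"twist":[0,0,0],"claw":75},{"slide":[35,29,-10],"twist":[0,0,0],"claw":75},{"slide":[40,33,0],"twist":[0,0,0],"claw":75},{"slide":[40,33,0],"twist":[0,0,0],"claw":75}]'; python3 - <<'E'
from h import *
findpots()
plan((.607,.2245,.12),30)
snap('side','s19')
E
```

```text
time_s: 33.83
tcp_pos: [0.586, 0.1076, 0.134]
tcp_rot: [0.001, 0.501, 0.865, 0.0]
wrist_force: [0.5, -0.7, 0.2]
gripper_width: 0.0643
pot top [0.6568 0.1326] side None A 58 (294, 162) 
pot top [0.6072 0.2265] side [0.6092 0.2224] A 134 (268, 176) 
pot top [ 0.5634 -0.0438] side None A 133 (344, 188) ('BM', array([ 2.7, -3. ]))
pot top [ 0.4848 -0.1323] side None A 138 (369, 211) ('FR', array([ 2.2, -5.3]))
t 33.92 tcp [0.5846 0.1155 0.1345] rot [-4.000e-04  4.960e-01  8.683e-01  2.900e-03] F [-1.   0.4 -0.4] w 0.0642 q [ 0.59  0.47 -1.05  1.69  0.42  1.23 -0.02]
jaw yaw 30.52 tilt z [ 0.0023  0.0054 -1.    ]
slide now-frame [82.5 74.6 15.2]  goal-frame [83.2 73.9 14.5]
twist [ 0.27 -0.2   0.52]
```

View pics/s19.png

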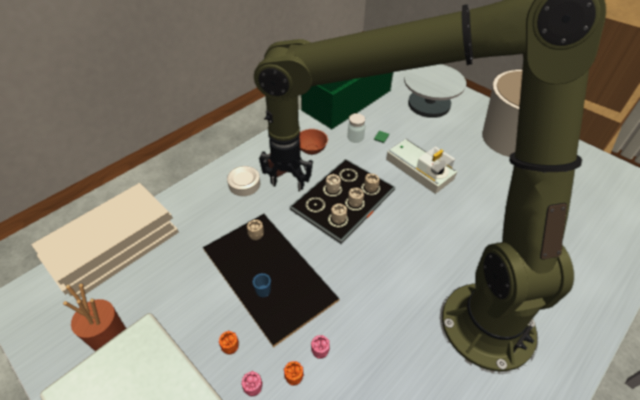

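Four pots stand in place and one is left at (255,229).

```bash
python3 -m jog '[{"slide":[40,37,0],"twist":[0,0,0.2],"claw":75},{"slide":[43,37,14],"twist":[0,0,0.2],"claw":75},{"slide":[0,0,0],"twist":[0,0,0],"claw":75},{"slide":[0,0,0],"twist":[0,0,0],"claw":75},{"slide":[0,0,0],"twist":[0,0,0],"claw":75}]'; python3 - <<'E'
from h import *
plan((.607,.2245,.02),30)
s=snap('wrist','w20'); print(proj(s,[(.607,.2245,.054)]))
E
```

```text
time_s: 34.6
tcp_pos: [0.6092, 0.2124, 0.1188]
tcp_rot: [0.001, 0.505, 0.863, -0.0]
wrist_force: [-0.1, -1.1, 0.2]
gripper_width: 0.0643
t 34.6 tcp [0.6092 0.2124 0.1188] rot [ 7.000e-04  5.053e-01  8.630e-01 -5.000e-04] F [-0.1 -1.1  0.2] w 0.0643 q [ 0.35  0.58 -0.99  1.57  0.51  1.26 -0.21]
jaw yaw 29.3 tilt z [ 7.0e-04 -1.5e-03 -1.0e+00]
slide now-frame [11.8  4.  98.8]  goal-frame [11.6  4.2 98.8]
twist [-0.01  0.1  -0.7 ]
[[325.90209374 196.63653589]]
```

View pics/w20.png

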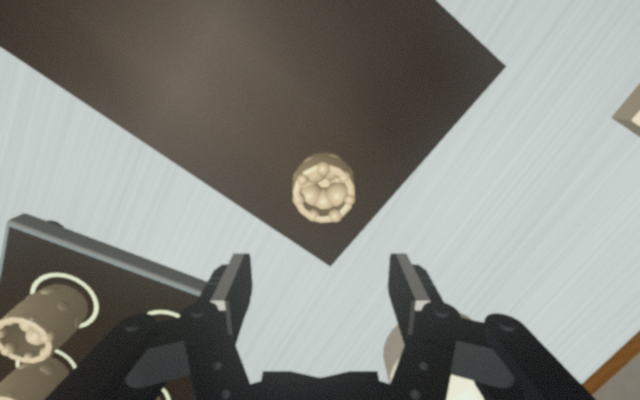

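```bash
python3 -m jog '[{"slide":[13,3,0],"twist":[0,0,-0.7],"claw":75},{"slide":[0,0,20],"twist":[0,0,0],"claw":75},{"slide":[0,0,30],"twist":[0,0,0],"claw":75},{"slide":[0,0,30],"twist":[0,0,0],"claw":75},{"slide":[0,0,18],"twist":[0,0,0],"claw":75},{"slide":[0,0,0],"twist":[0,0,0],"claw":75},{"slide":[0,0,0],"twist":[0,0,0],"claw":75}]'; python3 - <<'E'
from h import *
plan((.607,.2265,.02),30)
rimoff('w21')
E
```

```text
time_s: 35.52
tcp_pos: [0.6049, 0.2287, 0.0213]
tcp_rot: [0.0, 0.498, 0.867, 0.001]
wrist_force: [-0.1, -0.3, 0.6]
gripper_width: 0.0637
t 35.52 tcp [0.6049 0.2287 0.0213] rot [3.000e-04 4.983e-01 8.670e-01 6.000e-04] F [-0.1 -0.3  0.6] w 0.0637 q [ 0.28  0.69 -0.92  1.64  0.6   1.12 -0.28]
jaw yaw 30.22 tilt z [ 1.2e-03  7.0e-04 -1.0e+00]
slide now-frame [-2.9  0.7  1.3]  goal-frame [-2.9  0.7  1.3]
twist [ 0.08 -0.    0.22]
centred rim px [[320.5 309.7]] +5mm x [[320.5 298.9]]
```

View pics/w21.png

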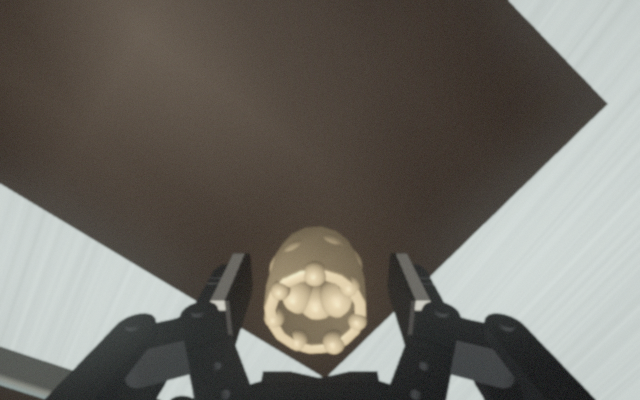

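Rim centre is ~(316,311). I'll grip, lift and carry it to back-left.

```bash
python3 -m jog '[{"slide":[-1,-0.5,1],"twist":[0,0,0],"claw":65},{"slide":[0,0,0],"twist":[0,0,0],"claw":45},{"slide":[0,0,0],"twist":[0,0,0],"claw":30},{"slide":[0,0,0],"twist":[0,0,0],"claw":30},{"slide":[0,0,0],"twist":[0,0,0],"claw":30},{"slide":[0,0,-5],"twist":[0,0,0],"claw":30},{"slide":[0,0,-20],"twist":[0,0,0],"claw":30},{"slide":[0,0,-35],"twist":[0,0,0],"claw":30},{"slide":[0,0,-50],"twist":[0,0,0],"claw":30},{"slide":[0,0,0],"twist":[0,0,0],"claw":30},{"slide":[0,0,0],"twist":[0,0,0],"claw":30}]'; python3 - <<'E'
from h import *
plan((*SL['BL'],.13),30)
rimoff('w22')
E
```

```text
time_s: 36.95
tcp_pos: [0.6044, 0.2268, 0.1299]
tcp_rot: [0.0, 0.498, 0.867, -0.0]
wrist_force: [-0.4, -0.3, -1.5]
gripper_width: 0.0401
t 36.95 tcp [0.6044 0.2268 0.1299] rot [ 3.000e-04  4.984e-01  8.669e-01 -1.000e-04] F [-0.4 -0.3 -1.5] w 0.0401 q [ 0.33  0.58 -1.    1.56  0.5   1.28 -0.21]
jaw yaw 30.21 tilt z [ 4.e-04 -5.e-04 -1.e+00]
slide now-frame [-1.374e+02 -1.377e+02 -1.000e-01]  goal-frame [-1.379e+02 -1.372e+02 -1.000e-01]
twist [0.   0.04 0.21]
centred rim px [[318.5 307.5]] +5mm x [[318.5 296.8]]
```

View pics/w22.png

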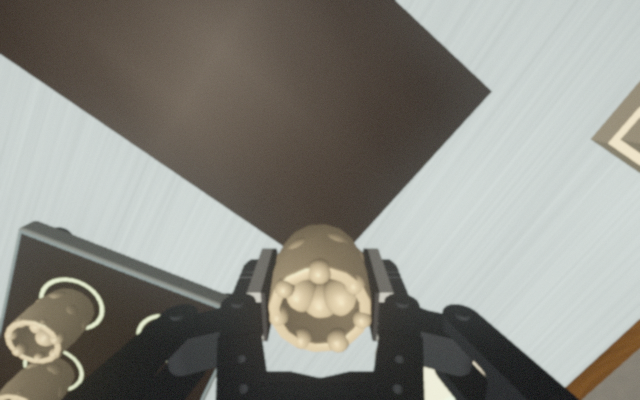

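```bash
python3 -m jog '[{"slide":[-15,-15,0],"twist":[0,0,0.1],"claw":30},{"slide":[-35,-35,0],"twist":[0,0,0.1],"claw":30},{"slide":[-40,-40,0],"twist":[0,0,0],"claw":30},{"slide":[-32,-32,0],"twist":[0,0,0],"claw":30},{"slide":[-15,-16,0],"twist":[0,0,0],"claw":30},{"slide":[0,0,0],"twist":[0,0,0],"claw":30},{"slide":[0,0,0],"twist":[0,0,0],"claw":30},{"slide":[0,0,0],"twist":[0,0,0],"claw":30}]'; python3 - <<'E'
from h import *
plan((*SL['BL'],.0395),30)
s=rimoff('w23')
for k in SL: print(k,proj(s,[(*SL[k],.03),(*SL[k],.072)]).round())
E
```

```text
time_s: 38.0
tcp_pos: [0.5536, 0.0411, 0.1294]
tcp_rot: [-0.0, 0.499, 0.867, 0.0]
wrist_force: [-0.6, 0.2, -1.5]
gripper_width: 0.0402
t 38.0 tcp [0.5536 0.0411 0.1294] rot [-3.000e-04  4.988e-01  8.667e-01  4.000e-04] F [-0.6  0.2 -1.5] w 0.0402 q [ 0.79  0.38 -1.08  1.79  0.36  1.19  0.12]
jaw yaw 30.16 tilt z [-1.e-04  1.e-03 -1.e+00]
slide now-frame [-2.6 -0.5 89.9]  goal-frame [-2.6 -0.5 89.9]
twist [ 0.02 -0.05  0.16]
centred rim px [[319.7 309.3]] +5mm x [[319.7 298.5]]
FL [[214. 152.]
 [194. 166.]]
FM [[181. 241.]
 [157. 269.]]
FR [[152. 315.]
 [126. 352.]]
BL [[319. 199.]
 [319. 221.]]
BM [[278. 280.]
 [271. 313.]]
BR [[243. 348.]
 [231. 388.]]
```

View pics/w23.png

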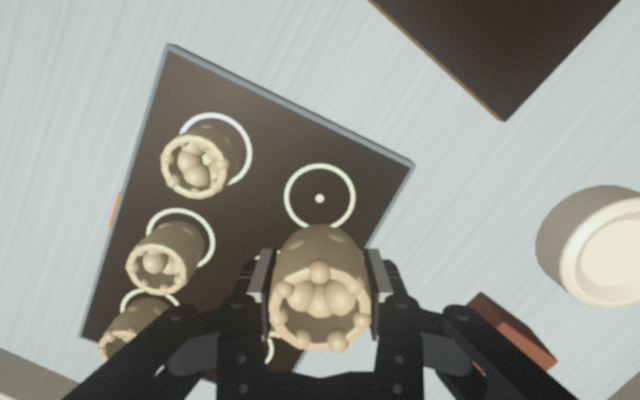

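```bash
python3 -m jog '[{"slide":[-1,-0.3,20],"twist":[0,0,0.1],"claw":30},{"slide":[0,0,30],"twist":[0,0,0],"claw":30},{"slide":[0,0,25],"twist":[0,0,0],"claw":30},{"slide":[0,0,13],"twist":[0,0,0],"claw":30},{"slide":[0,0,0],"twist":[0,0,0],"claw":30},{"slide":[0,0,0],"twist":[0,0,0],"claw":30},{"slide":[0,0,0],"twist":[0,0,0],"claw":30}]'; python3 - <<'E'
from h import *
plan((SL['BL'][0]+.0002,SL['BL'][1]-.0003,.039),30)
E
```

```text
time_s: 38.92
tcp_pos: [0.5543, 0.0382, 0.042]
tcp_rot: [0.0, 0.501, 0.866, 0.0]
wrist_force: [-0.4, 0.5, -1.7]
gripper_width: 0.0404
t 38.92 tcp [0.5543 0.0382 0.042 ] rot [5.000e-04 5.007e-01 8.656e-01 1.000e-04] F [-0.4  0.5 -1.7] w 0.0404 q [ 0.71  0.49 -1.    1.86  0.48  1.05  0.04]
jaw yaw 29.91 tilt z [ 1.e-03 -2.e-04 -1.e+00]
slide now-frame [-0.1  0.4  3. ]  goal-frame [-0.1  0.4  3. ]
twist [ 0.04  0.04 -0.09]
```

```bash
python3 -m jog '[{"slide":[0,0.3,3],"twist":[0,0,0],"claw":30},{"slide":[0,0,0.7],"twist":[0,0,0],"claw":30},{"slide":[0,0,0],"twist":[0,0,0],"claw":30},{"slide":[0,0,0],"twist":[0,0,0],"claw":40},{"slide":[0,0,0],"twist":[0,0,0],"claw":55},{"slide":[0,0,0],"twist":[0,0,0],"claw":70},{"slide":[0,0,0],"twist":[0,0,0],"claw":70},{"slide":[0,0,-15],"twist":[0,0,0],"claw":70},{"slide":[0,0,-30],"twist":[0,0,0],"claw":75},{"slide":[0,0,-40],"twist":[0,0,0],"claw":75},{"slide":[0,0,-60],"twist":[0,0,0],"claw":75},{"slide":[0,0,-50],"twist":[0,0,0],"claw":75}]'; python3 - <<'E'
from h import *
st()
s=snap('top'); t=snap('side')
for k in SL: print(k,proj(s,[(*SL[k],.03),(*SL[k],.072)]).round(1).tolist(),proj(t,[(*SL[k],.03),(*SL[k],.072)]).round(1).tolist())
cv2.imwrite('pics/t24.png',cv2.resize(s['img'][150:270,300:450],None,fx=5,fy=5,interpolation=cv2.INTER_CUBIC))
cv2.imwrite('pics/s24.png',cv2.resize(t['img'][130:250,280:480],None,fx=4,fy=4,interpolation=cv2.INTER_CUBIC))
E
```

```text
time_s: 40.42
tcp_pos: [0.5544, 0.039, 0.236]
tcp_rot: [0.001, 0.5, 0.866, 0.0]
wrist_force: [1.2, -1.7, -0.4]
gripper_width: 0.0639
t 40.42 tcp [0.5544 0.039  0.236 ] rot [9.000e-04 5.003e-01 8.658e-01 4.000e-04] F [ 1.2 -1.7 -0.4] w 0.0639 q [ 0.86  0.28 -1.15  1.65  0.26  1.37  0.2 ]
FL [[322.2, 215.0], [322.5, 214.7]] [[337.7, 218.8], [338.2, 209.3]]
FM [[344.5, 213.4], [345.5, 213.0]] [[354.4, 202.5], [355.4, 193.0]]
FR [[366.6, 211.8], [368.4, 211.4]] [[370.1, 187.5], [371.4, 177.9]]
BL [[320.5, 191.3], [320.7, 190.2]] [[314.9, 204.2], [314.9, 194.6]]
BM [[342.7, 189.8], [343.6, 188.7]] [[332.0, 189.0], [332.4, 179.4]]
BR [[364.8, 188.3], [366.5, 187.1]] [[348.0, 174.7], [348.7, 165.0]]
```

View pics/t24.png

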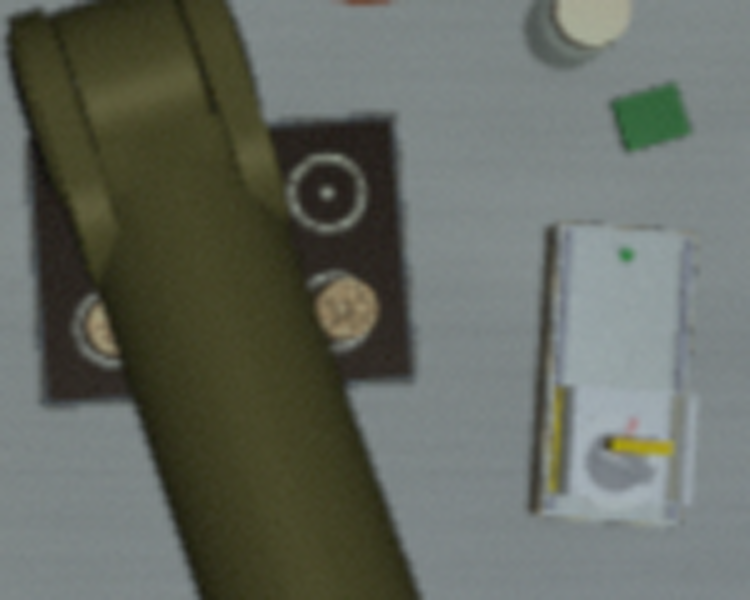

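View pics/s24.png

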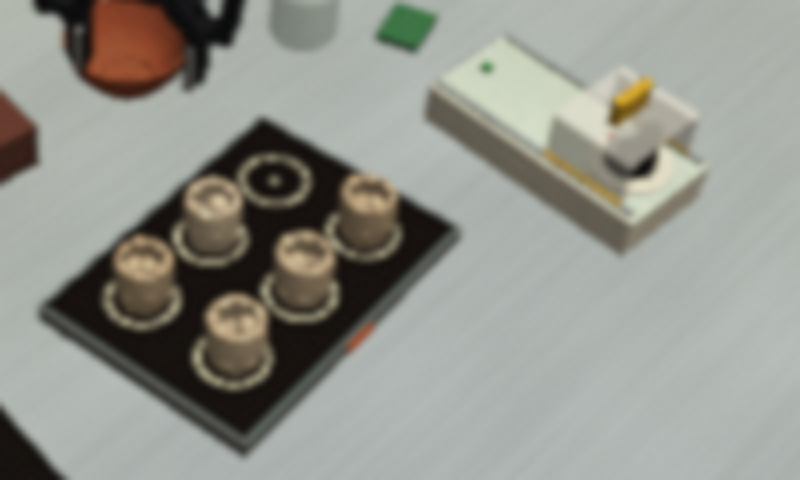

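```bash
python3 -m jog '[{"slide":[0,0,-20],"twist":[0,0,8],"claw":75},{"slide":[0,0,-20],"twist":[0,0,9],"claw":75},{"slide":[0,0,-10],"twist":[0,0,8],"claw":75},{"slide":[0,0,0],"twist":[0,0,8],"claw":75},{"slide":[-35,-10,0],"twist":[0,0,0],"claw":75},{"slide":[-50,-15,0],"twist":[0,0,0],"claw":75},{"slide":[-50,-15,0],"twist":[0,0,0],"claw":75},{"slide":[-50,-15,0],"twist":[0,0,0],"claw":75},{"slide":[-50,-15,0],"twist":[0,0,0],"claw":75},{"slide":[-50,-15,0],"twist":[0,0,0],"claw":75},{"slide":[-50,-15,0],"twist":[0,0,0],"claw":75},{"slide":[-40,-15,0],"twist":[0,0,0],"claw":75}]';python3 -m jog '[{"slide":[0,0,0],"twist":[0,0,0],"claw":75},{"slide":[0,0,0],"twist":[0,0,0],"claw":75}]'; python3 - <<'E'
from h import *
plan((.39,-.3265,.2),-3)
s=snap('wrist','w25'); print(proj(s,[(.39,-.3265,.108)]))
E
```

```text
time_s: 42.02
tcp_pos: [0.418, -0.3316, 0.283]
tcp_rot: [0.0, 0.726, 0.687, -0.0]
wrist_force: [0.4, -0.1, 0.8]
gripper_width: 0.0644
time_s: 42.28
tcp_pos: [0.4196, -0.3288, 0.2829]
tcp_rot: [-0.0, 0.726, 0.688, 0.0]
wrist_force: [0.7, 0.9, 0.1]
gripper_width: 0.064
t 42.27 tcp [ 0.4196 -0.3288  0.2829] rot [-1.000e-04  7.256e-01  6.882e-01  4.000e-04] F [0.7 0.9 0.1] w 0.064 q [ 1.36  0.1  -0.79  1.64  0.07  1.43  0.51]
jaw yaw -3.03 tilt z [ 4.e-04  6.e-04 -1.e+00]
slide now-frame [  0.7 -29.7  82.9]  goal-frame [  0.8 -29.7  82.9]
twist [ 0.02 -0.04 -0.03]
[[289.55393703 169.47148625]]
```

View pics/w25.png

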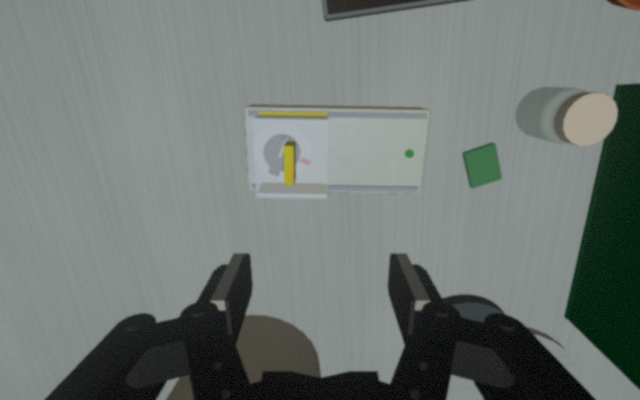

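```bash
python3 - <<'E'
from h import *
s=snap('wrist')
cv2.imwrite('pics/w26.png',cv2.resize(s['img'][95:210,235:440],None,fx=3.9,fy=3.9,interpolation=cv2.INTER_CUBIC))
hsv=cv2.cvtColor(s['img'],cv2.COLOR_BGR2HSV)
m=cv2.inRange(hsv,(20,120,100),(35,255,255)); n,l,S,c=cv2.connectedComponentsWithStats(m)
for i in range(1,n):
    if S[i][4]>20: print('yel',S[i],c[i].round(1),ray(s,*c[i],.1).round(4),ray(s,*c[i],.042).round(4))
m=cv2.inRange(hsv,(45,90,40),(80,255,255)); n,l,S,c=cv2.connectedComponentsWithStats(m)
for i in range(1,n):
    if 20<S[i][4]<200: print('green',S[i],c[i].round(1),ray(s,*c[i],.04).round(4))
# rail strips top-edge line
for p in [(246,107),(429,109),(248,192),(421,193)]: print(p,ray(s,*p,.04).round(4))
m=cv2.inRange(hsv,(0,60,100),(8,255,255))|cv2.inRange(hsv,(172,60,100),(180,255,255)); n,l,S,c=cv2.connectedComponentsWithStats(m)
for i in range(1,n):
    if S[i][4]>6 and c[i][1]<210: print('red',S[i],c[i].round(1),ray(s,*c[i],.041).round(4))
E
```

```text
yel [260 113  67   4 189] [292.5 114.3] [ 0.3967 -0.2745  0.1   ] [ 0.3919 -0.2801  0.042 ]
yel [284 145  10  40 380] [288.6 164.1] [ 0.3891 -0.3227  0.1   ] [ 0.3828 -0.3368  0.042 ]
green [629 140   8  12  26] [631.4 145.8] [ 0.7812 -0.3362  0.04  ]
green [406 151   7   7  42] [408.8 154. ] [ 0.5238 -0.3324  0.04  ]
green [594 225  15  14  54] [601.3 232.6] [ 0.7712 -0.4466  0.04  ]
(246, 107) [ 0.3405 -0.2696  0.04  ]
(429, 109) [ 0.5445 -0.2823  0.04  ]
(248, 192) [ 0.3305 -0.3694  0.04  ]
(421, 193) [ 0.5403 -0.3815  0.04  ]
```

View pics/w26.png

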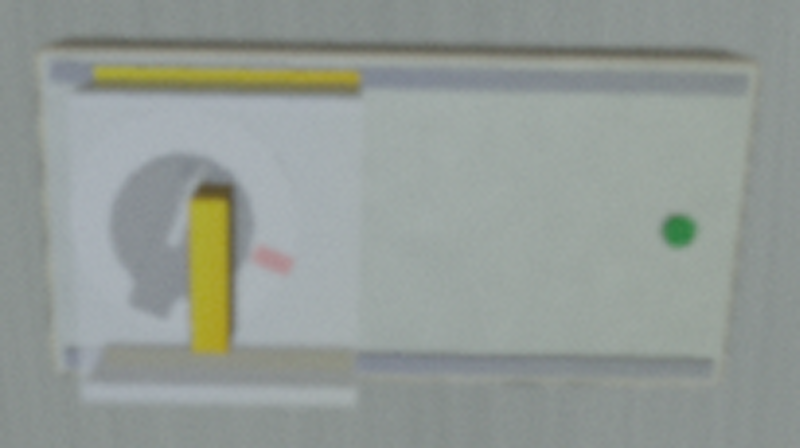

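```bash
python3 -m jog '[{"slide":[2,-15,20],"twist":[0,0,0.4],"claw":60},{"slide":[2,-16,40],"twist":[0,0,0],"claw":50},{"slide":[0,0,50],"twist":[0,0,0],"claw":50},{"slide":[0,0,40],"twist":[0,0,0],"claw":50},{"slide":[0,0,0],"twist":[0,0,0],"claw":50},{"slide":[0,0,0],"twist":[0,0,0],"claw":50},{"slide":[0,0,0],"twist":[0,0,0],"claw":50}]'; python3 - <<'E'
from h import *
plan((.389,-.3235,.088),-3.4)
s=snap('wrist','w27'); print(proj(s,[(.389,-.3235,.108)]))
E
```

```text
time_s: 43.25
tcp_pos: [0.3898, -0.3248, 0.135]
tcp_rot: [0.002, 0.728, 0.685, -0.0]
wrist_force: [-0.4, 0.7, 0.2]
gripper_width: 0.0429
t 43.25 tcp [ 0.3898 -0.3248  0.135 ] rot [ 1.900e-03  7.281e-01  6.854e-01 -1.000e-04] F [-0.4  0.7  0.2] w 0.0429 q [ 1.37  0.15 -0.77  1.9   0.12  1.13  0.49]
jaw yaw -3.46 tilt z [ 0.0024 -0.0029 -1.    ]
slide now-frame [ 1.4 -1.  46.9]  goal-frame [ 1.2 -0.9 47. ]
twist [ 0.15  0.16 -0.06]
[[318.58596272 236.53216498]]
```

View pics/w27.png

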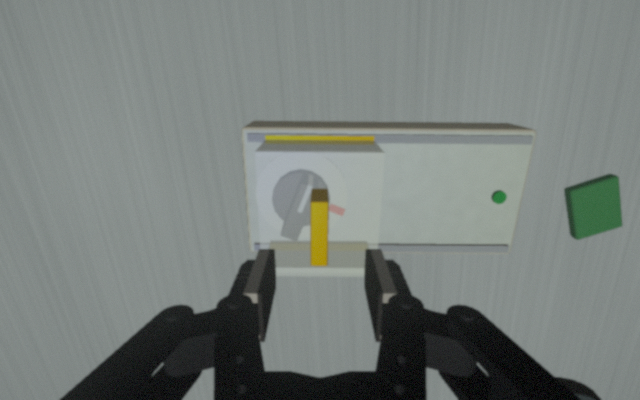

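```bash
python3 -m jog '[{"slide":[1.5,-0.5,15],"twist":[0,0,0],"claw":50},{"slide":[0,0,20],"twist":[0,0,0],"claw":50},{"slide":[0,0,11],"twist":[0,0,0],"claw":50},{"slide":[0,0,0],"twist":[0,0,0],"claw":50},{"slide":[0,0,0],"twist":[0,0,0],"claw":25},{"slide":[0,0,0],"twist":[0,0,0],"claw":5},{"slide":[0,0,0],"twist":[0,0,0],"claw":5},{"slide":[0,0,0],"twist":[0,0,0],"claw":5},{"slide":[0,0,0],"twist":[0,0,0],"claw":5}]'; python3 - <<'E'
from h import *
plan((.389,-.3235,.088),-3.4)
s=snap('wrist','w28')
E
```

```text
time_s: 44.42
tcp_pos: [0.3886, -0.3229, 0.0876]
tcp_rot: [0.001, 0.728, 0.685, 0.0]
wrist_force: [0.4, 1.1, 6.1]
gripper_width: 0.0088
t 44.42 tcp [ 0.3886 -0.3229  0.0876] rot [7.000e-04 7.284e-01 6.851e-01 0.000e+00] F [0.4 1.1 6.1] w 0.0088 q [ 1.34  0.21 -0.76  1.95  0.17  1.04  0.45]
jaw yaw -3.51 tilt z [ 0.0011 -0.0011 -1.    ]
slide now-frame [-0.5  0.4 -0.4]  goal-frame [-0.5  0.4 -0.4]
twist [ 0.06  0.06 -0.11]
```

View pics/w28.png

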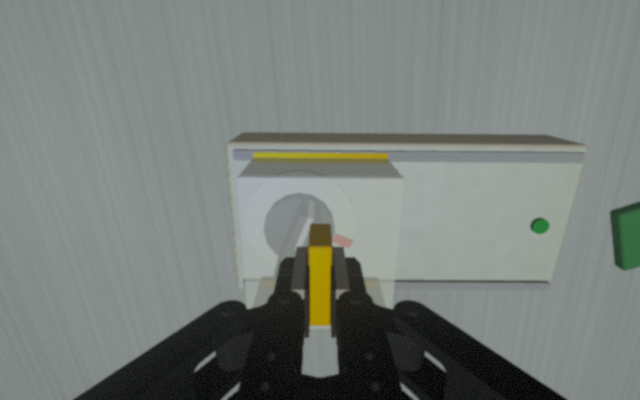

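```bash
python3 -m jog '[{"slide":[0,4,-0.5],"twist":[0,0,0],"claw":5},{"slide":[0,8,0],"twist":[0,0,0],"claw":5},{"slide":[0,12,0],"twist":[0,0,0],"claw":5},{"slide":[0,14,0],"twist":[0,0,0],"claw":5},{"slide":[0,14,0],"twist":[0,0,0],"claw":5},{"slide":[0,14,0],"twist":[0,0,0],"claw":5},{"slide":[0,14,0],"twist":[0,0,0],"claw":5},{"slide":[0,10,0],"twist":[0,0,0],"claw":5},{"slide":[0,6,0],"twist":[0,0,0],"claw":5},{"slide":[0,2,0],"twist":[0,0,0],"claw":5},{"slide":[0,0,0],"twist":[0,0,0],"claw":5}]'; python3 - <<'E'
from h import *
plan((.3766+.115*.9982,-.322-.115*.059,.088),-3.4)
s=snap('wrist','w29')
E
```

```text
time_s: 45.85
tcp_pos: [0.4863, -0.3297, 0.0877]
tcp_rot: [0.001, 0.729, 0.685, -0.0]
wrist_force: [-0.3, -3.5, 3.9]
gripper_width: 0.0089
t 45.85 tcp [ 0.4863 -0.3297  0.0877] rot [ 1.000e-03  7.285e-01  6.850e-01 -2.000e-04] F [-0.3 -3.5  3.9] w 0.0089 q [ 1.17  0.4  -0.74  1.76  0.3   1.1   0.26]
jaw yaw -3.52 tilt z [ 0.0011 -0.0017 -1.    ]
slide now-frame [ 1.2  5.1 -0.3]  goal-frame [ 1.2  5.1 -0.3]
twist [ 0.07  0.09 -0.12]
```

View pics/w29.png

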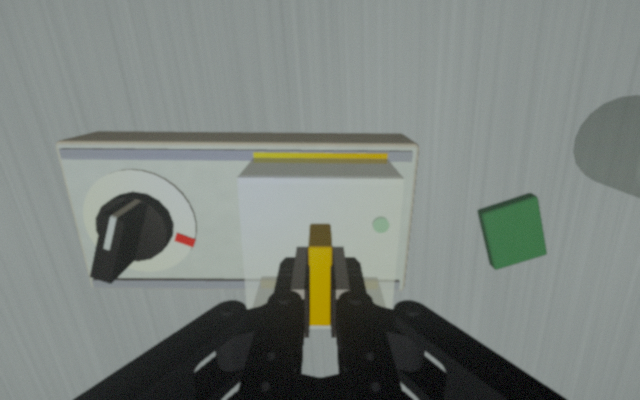

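```bash
python3 -m jog '[{"slide":[0,4,0],"twist":[0,0,0],"claw":5},{"slide":[0,3,0],"twist":[0,0,0],"claw":5},{"slide":[0,0,0],"twist":[0,0,0],"claw":5},{"slide":[0,0,0],"twist":[0,0,0],"claw":5}]'; python3 - <<'E'
from h import *
plan((.3766+.115*.9982,-.322-.115*.059,.088),-3.4)
E
```

```text
time_s: 46.4
tcp_pos: [0.4912, -0.33, 0.0876]
tcp_rot: [-0.001, 0.729, 0.685, -0.001]
wrist_force: [-4.3, -2.2, 8.7]
gripper_width: 0.0084
t 46.4 tcp [ 0.4912 -0.33    0.0876] rot [-6.000e-04  7.287e-01  6.848e-01 -1.500e-03] F [-4.3 -2.2  8.7] w 0.0084 q [ 1.16  0.41 -0.74  1.74  0.31  1.11  0.25]
jaw yaw -3.56 tilt z [-0.003  -0.0012 -1.    ]
slide now-frame [ 1.2  0.1 -0.4]  goal-frame [ 1.2  0.1 -0.4]
twist [-0.16  0.08 -0.16]
```

```bash
python3 -m jog '[{"slide":[0,-1.5,0],"twist":[0,0,0],"claw":20},{"slide":[0,0,0],"twist":[0,0,0],"claw":40},{"slide":[0,0,0],"twist":[0,0,0],"claw":50},{"slide":[0,0,-15],"twist":[0,0,0],"claw":50},{"slide":[0,0,-35],"twist":[0,0,0],"claw":50},{"slide":[0,0,-50],"twist":[0,0,0],"claw":50},{"slide":[-20,-40,-10],"twist":[0,0,0],"claw":50},{"slide":[-20,-40,0],"twist":[0,0,0],"claw":50},{"slide":[-20,-20,0],"twist":[0,0,0],"claw":50},{"slide":[0,0,0],"twist":[0,0,0],"claw":50},{"slide":[0,0,0],"twist":[0,0,0],"claw":50}]'; python3 - <<'E'
from h import *
plan((.3766,-.3225,.1),-3.4)
s=snap('wrist','w30')
t=snap('side');u=snap('top')
cv2.imwrite('pics/s30.png',cv2.resize(t['img'][110:210,380:480],None,fx=6,fy=6,interpolation=cv2.INTER_CUBIC))
cv2.imwrite('pics/t30.png',cv2.resize(u['img'][180:270,390:460],None,fx=6,fy=6,interpolation=cv2.INTER_CUBIC))
E
```

```text
time_s: 47.78
tcp_pos: [0.389, -0.3819, 0.1981]
tcp_rot: [0.001, 0.728, 0.686, 0.0]
wrist_force: [-0.4, 0.5, 0.7]
gripper_width: 0.0426
t 47.77 tcp [ 0.389  -0.3819  0.1981] rot [5.000e-04 7.279e-01 6.857e-01 3.000e-04] F [-0.4  0.5  0.7] w 0.0426 q [ 1.4   0.18 -0.75  1.74  0.13  1.27  0.57]
jaw yaw -3.42 tilt z [ 1.2e-03 -3.0e-04 -1.0e+00]
slide now-frame [ 58.6 -16.   98. ]  goal-frame [ 58.6 -15.9  98.1]
twist [ 0.07  0.01 -0.02]
```

View pics/w30.png

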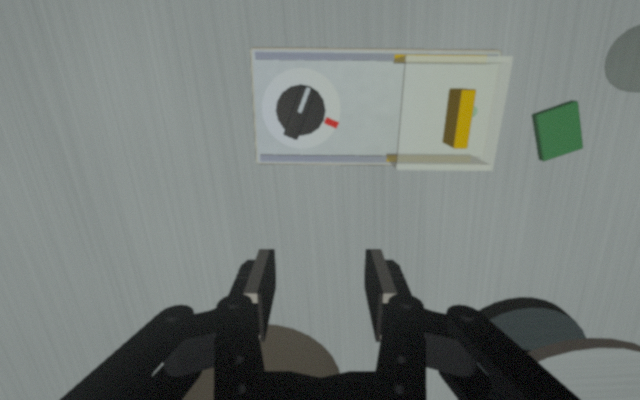

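View pics/t30.png

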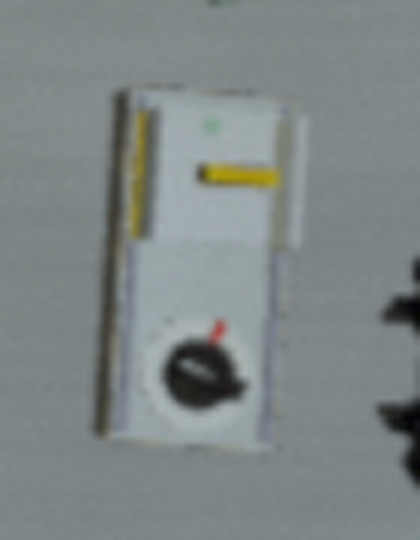

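```bash
python3 - <<'E'
from h import *
s=snap('wrist')
cv2.imwrite('pics/w31.png',cv2.resize(s['img'][40:175,240:380],None,fx=5.7,fy=4.4,interpolation=cv2.INTER_CUBIC))
cv2.imwrite('pics/w31.png',cv2.resize(s['img'][60:160,250:360],None,fx=6,fy=6,interpolation=cv2.INTER_CUBIC))
hsv=cv2.cvtColor(s['img'],cv2.COLOR_BGR2HSV)
m=cv2.inRange(hsv,(0,120,90),(8,255,255))|cv2.inRange(hsv,(172,120,90),(180,255,255)); n,l,S,c=cv2.connectedComponentsWithStats(m)
for i in range(1,n):
    if S[i][4]>6 and c[i][1]<210: print('red',S[i],c[i].round(1),ray(s,*c[i],.041).round(4))
m=cv2.inRange(hsv,(0,0,0),(180,255,75)); m[180:]=0; n,l,S,c=cv2.connectedComponentsWithStats(m)
for i in range(1,n):
    if S[i][4]>100: print('dark',S[i],c[i].round(1),ray(s,*c[i],.06).round(4))
A=(.3766,-.3225)
print('axis px',proj(s,[(*A,.04),(*A,.052),(*A,.076)]).round(1))
E
```

```text
red [325 119  13   9  65] [331. 123.] [ 0.4017 -0.3344  0.041 ]
dark [ 277   86   47   53 1607] [299.7 112.1] [ 0.3761 -0.3218  0.06  ]
axis px [[301.6 110.7]
 [300.8 112. ]
 [299.2 115. ]]
```

View pics/w31.png

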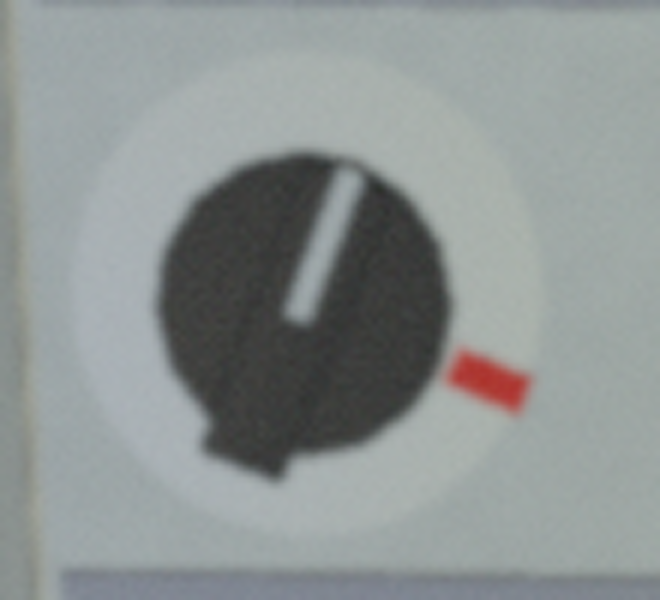

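```bash
python3 - <<'E'
from h import *
s=snap('wrist')
f=lambda x,y:(250+(x+.5)/6-.5,60+(y+.5)/6-.5)
c=ray(s,*f(308,292),.0405); print('axis',c.round(4))
tip=ray(s,*f(350,168),.076); inn=ray(s,*f(300,320),.076); print(tip,inn,'line ang',np.degrees(np.arctan2(*(tip-inn)[[1,0]])),'tip from axis',np.degrees(np.arctan2(*(tip-c)[[1,0]])), np.hypot(*(tip-c)[:2]))
b=ray(s,*f(244,462),.076); print('back end',b,np.degrees(np.arctan2(*(tip-b)[[1,0]])),np.hypot(*(tip-b)[:2]), ((tip+b)/2))
r=[ray(s,*f(*p),.041) for p in((453,370),(526,393))]
for q in r: print('mark ang',np.degrees(np.arctan2(*(q-c)[[1,0]])))
print(np.degrees(np.arctan2(*(r[1]-r[0])[[1,0]])))
E
```

```text
axis [ 0.376  -0.3205  0.0405]
[ 0.38448997 -0.30292525  0.076     ] [ 0.37680135 -0.32106455  0.076     ] line ang 67.02960231278041 tip from axis 64.23895473722094 0.01949071870537695
back end [ 0.36806022 -0.33874916  0.076     ] 65.36261068374667 0.039411785955277584 [ 0.37627509 -0.3208372   0.076     ]
mark ang -31.059178201766166
mark ang -27.688700342370474
-20.549116816678012
```

```bash
python3 -m jog '[{"slide":[20,-6,10],"twist":[0,0,0],"claw":50},{"slide":[30,-8,20],"twist":[0,0,0],"claw":50},{"slide":[10,-2,30],"twist":[0,0,0],"claw":50},{"slide":[0,0,18],"twist":[0,0,7],"claw":50},{"slide":[0,0,0],"twist":[0,0,7],"claw":50},{"slide":[0,0,0],"twist":[0,0,7.1],"claw":50},{"slide":[0,0,0],"twist":[0,0,0],"claw":50},{"slide":[0,0,0],"twist":[0,0,0],"claw":50},{"slide":[0,0,0],"twist":[0,0,0],"claw":50}]'; python3 - <<'E'
from h import *
plan((.3762,-.3207,.057),-24.5)
s=snap('wrist','w32'); print(proj(s,[(.3762,-.3207,.076)]))
E
```

```text
time_s: 49.15
tcp_pos: [0.3756, -0.3217, 0.1193]
tcp_rot: [0.0, 0.841, 0.541, 0.0]
wrist_force: [0.2, 0.5, 0.8]
gripper_width: 0.0428
t 49.15 tcp [ 0.3756 -0.3217  0.1193] rot [0.     0.8411 0.5409 0.    ] F [0.2 0.5 0.8] w 0.0428 q [ 1.36  0.13 -0.74  1.94  0.1   1.1   0.15]
jaw yaw -24.51 tilt z [ 1.e-04 -1.e-04 -1.e+00]
slide now-frame [ 1.1  0.1 62.3]  goal-frame [ 1.1  0.1 62.3]
twist [ 0.01  0.   -0.01]
[[320.61515088 224.39363816]]
```

View pics/w32.png

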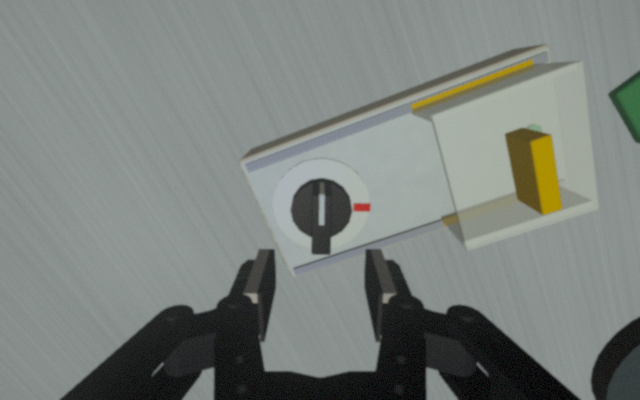

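```bash
python3 -m jog '[{"slide":[1,0,20],"twist":[0,0,0],"claw":50},{"slide":[0,0,25],"twist":[0,0,0],"claw":50},{"slide":[0,0,12],"twist":[0,0,0],"claw":50},{"slide":[0,0,4],"twist":[0,0,0],"claw":45},{"slide":[0,0,0],"twist":[0,0,0],"claw":45},{"slide":[0,0,0],"twist":[0,0,0],"claw":45}]'; python3 - <<'E'
from h import *
plan((.3762,-.3207,.057),-24.5)
s=snap('wrist','w33')
E
```

```text
time_s: 49.95
tcp_pos: [0.3764, -0.3213, 0.0591]
tcp_rot: [0.001, 0.841, 0.54, 0.0]
wrist_force: [-0.0, -0.1, -0.3]
gripper_width: 0.0381
t 49.95 tcp [ 0.3764 -0.3213  0.0591] rot [7.000e-04 8.415e-01 5.403e-01 1.000e-04] F [-0.  -0.1 -0.3] w 0.0381 q [ 1.33  0.22 -0.73  2.    0.18  0.98  0.08]
jaw yaw -24.59 tilt z [ 9.0e-04 -1.2e-03 -1.0e+00]
slide now-frame [ 0.5 -0.5  2.1]  goal-frame [ 0.5 -0.5  2.1]
twist [ 0.07  0.04 -0.09]
```

View pics/w33.png

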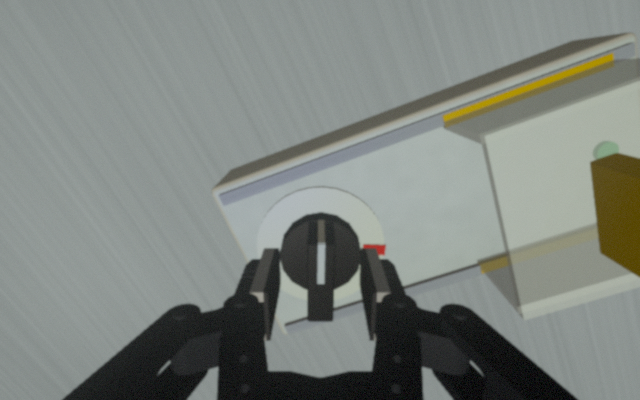

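```bash
python3 -m jog '[{"slide":[0.4,-0.4,1.5],"twist":[0,0,0],"claw":25},{"slide":[0,0,0],"twist":[0,0,0],"claw":5},{"slide":[0,0,0],"twist":[0,0,0],"claw":5},{"slide":[0,0,0],"twist":[0,0,0],"claw":5},{"slide":[0,0,0],"twist":[0,0,5],"claw":5},{"slide":[0,0,0],"twist":[0,0,8],"claw":5},{"slide":[0,0,0],"twist":[0,0,9],"claw":5},{"slide":[0,0,0],"twist":[0,0,9],"claw":5},{"slide":[0,0,0],"twist":[0,0,9],"claw":5},{"slide":[0,0,0],"twist":[0,0,0],"claw":5}]'; python3 - <<'E'
from h import *
plan((.3762,-.3207,.057),-64.5)
s=snap('wrist','w34')
E
```

```text
time_s: 51.25
tcp_pos: [0.3775, -0.3214, 0.0573]
tcp_rot: [0.002, 0.976, 0.219, 0.002]
wrist_force: [6.9, -4.2, -4.1]
gripper_width: 0.0104
t 51.25 tcp [ 0.3775 -0.3214  0.0573] rot [0.0016 0.9756 0.2194 0.0016] F [ 6.9 -4.2 -4.1] w 0.0104 q [ 1.24  0.21 -0.64  2.    0.15  0.97 -0.6 ]
jaw yaw -64.65 tilt z [ 0.0037 -0.0024 -1.    ]
slide now-frame [-0.9 -1.2  0.3]  goal-frame [-0.9 -1.2  0.3]
twist [ 0.21 -0.13 -0.15]
```

View pics/w34.png

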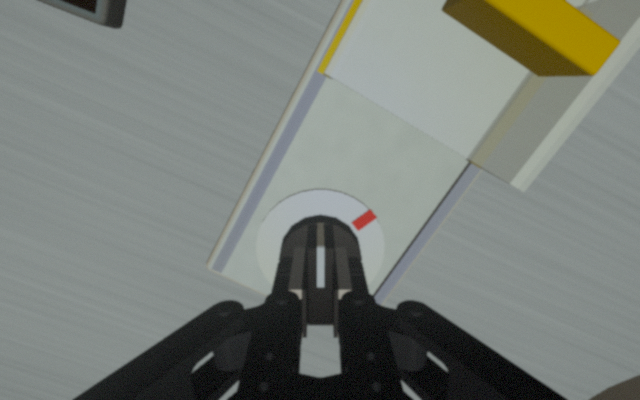

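```bash
python3 -m jog '[{"slide":[-0.4,-0.4,0],"twist":[0,0,7],"claw":5},{"slide":[0,0,0],"twist":[0,0,9],"claw":5},{"slide":[0,0,0],"twist":[0,0,9],"claw":5},{"slide":[0,0,0],"twist":[0,0,9],"claw":5},{"slide":[0,0,0],"twist":[0,0,9],"claw":5},{"slide":[0,0,0],"twist":[0,0,7],"claw":5},{"slide":[0,0,0],"twist":[0,0,3.8],"claw":5},{"slide":[0,0,0],"twist":[0,0,0],"claw":5},{"slide":[0,0,0],"twist":[0,0,0],"claw":5}]'; python3 - <<'E'
from h import *
plan((.3762,-.3207,.057),-118.5)
s=snap('wrist','w35')
E
```

```text
time_s: 52.42
tcp_pos: [0.3775, -0.3226, 0.0574]
tcp_rot: [0.001, 0.969, -0.245, 0.003]
wrist_force: [8.7, -6.9, -7.0]
gripper_width: 0.01
t 52.42 tcp [ 0.3775 -0.3226  0.0574] rot [ 0.0015  0.9694 -0.2454  0.0033] F [ 8.7 -6.9 -7. ] w 0.01 q [ 1.15  0.19 -0.53  2.01  0.12  0.96 -1.51]
jaw yaw -118.41 tilt z [ 0.0057 -0.0045 -1.    ]
slide now-frame [-2.1 -1.   0.3]  goal-frame [-2.1 -1.   0.4]
twist [ 0.07 -0.41  0.09]
```

View pics/w35.png

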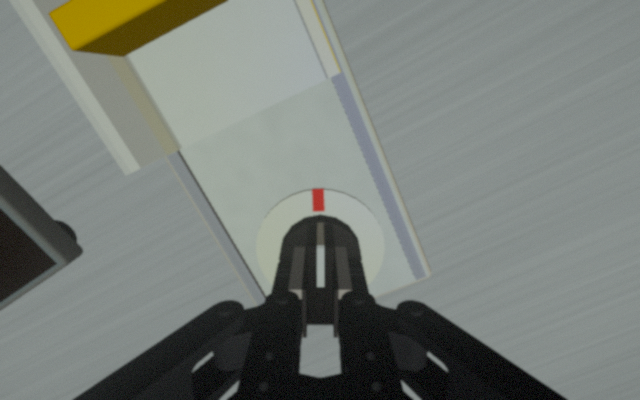

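```bash
python3 -m jog '[{"slide":[0,0,0],"twist":[0,0,-2.2],"claw":5},{"slide":[0,0,0],"twist":[0,0,0],"claw":5},{"slide":[0,0,0],"twist":[0,0,0],"claw":5},{"slide":[-1,-0.5,0],"twist":[0,0,0],"claw":20},{"slide":[0,0,0],"twist":[0,0,0],"claw":40},{"slide":[0,0,0],"twist":[0,0,0],"claw":45},{"slide":[0,0,-15],"twist":[0,0,0],"claw":50},{"slide":[0,0,-35],"twist":[0,0,0],"claw":50},{"slide":[0,0,-40],"twist":[0,0,0],"claw":50},{"slide":[-30,0,-40],"twist":[0,0,0],"claw":50},{"slide":[0,0,0],"twist":[0,0,0],"claw":50},{"slide":[0,0,0],"twist":[0,0,0],"claw":50}]'; python3 - <<'E'
from h import *
plan((.3762,-.3207,.057),-118.5)
s=snap('wrist','w36'); p=proj(s,[(.3762,-.3207,.06)])[0].astype(int); print(p)
x0,y0=max(p[0]-50,0),max(p[1]-50,0); print(x0,y0)
cv2.imwrite('pics/w37.png',cv2.resize(s['img'][y0:y0+100,x0:x0+110],None,fx=6,fy=6,interpolation=cv2.INTER_CUBIC))
E
```

```text
time_s: 53.98
tcp_pos: [0.3476, -0.3061, 0.1871]
tcp_rot: [0.0, 0.974, -0.227, 0.0]
wrist_force: [-0.3, -0.2, -0.1]
gripper_width: 0.0429
t 53.98 tcp [ 0.3476 -0.3061  0.1871] rot [ 5.000e-04  9.740e-01 -2.266e-01  2.000e-04] F [-0.3 -0.2 -0.1] w 0.0429 q [ 1.21 -0.03 -0.53  1.94 -0.02  1.23 -1.34]
jaw yaw -116.19 tilt z [ 3.e-04 -1.e-03 -1.e+00]
slide now-frame [ 32.    0.4 130.1]  goal-frame [ 32.1  -0.8 130.1]
twist [ 0.05 -0.04  2.31]
[320 146]
270 96
```

View pics/w36.png

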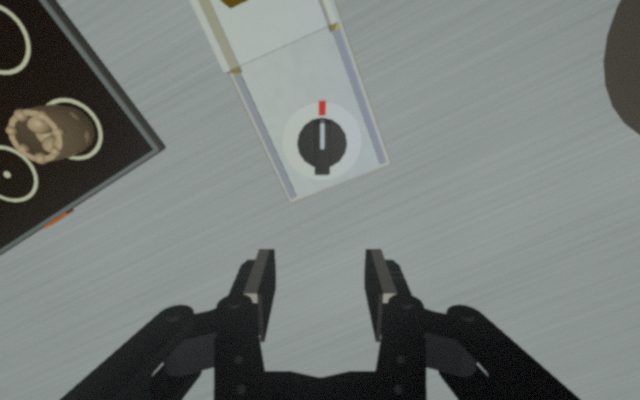

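View pics/w37.png

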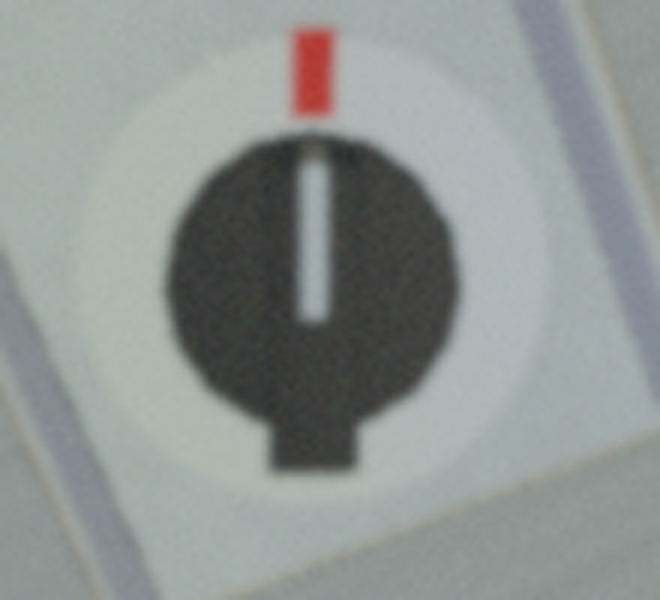

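Pointer and mark are aligned. The plate corner in this view shows an empty circle at (5,175), which may be front-middle, so I'll check.

```bash
python3 - <<'E'
from h import *
s=snap('top'); t=snap('side'); w=snap('wrist')
for k in SL: print(k,proj(w,[(*SL[k],.03)]).round())
cv2.imwrite('pics/t38.png',cv2.resize(s['img'][150:270,300:450],None,fx=5,fy=5,interpolation=cv2.INTER_CUBIC))
cv2.imwrite('pics/s38.png',cv2.resize(t['img'][130:250,280:480],None,fx=4,fy=4,interpolation=cv2.INTER_CUBIC))
E
```

```text
FL [[-51. 213.]]
FM [[  7. 172.]]
FR [[ 71. 128.]]
BL [[-129.  137.]]
BM [[-70.  89.]]
BR [[-4. 37.]]
```

View pics/t38.png

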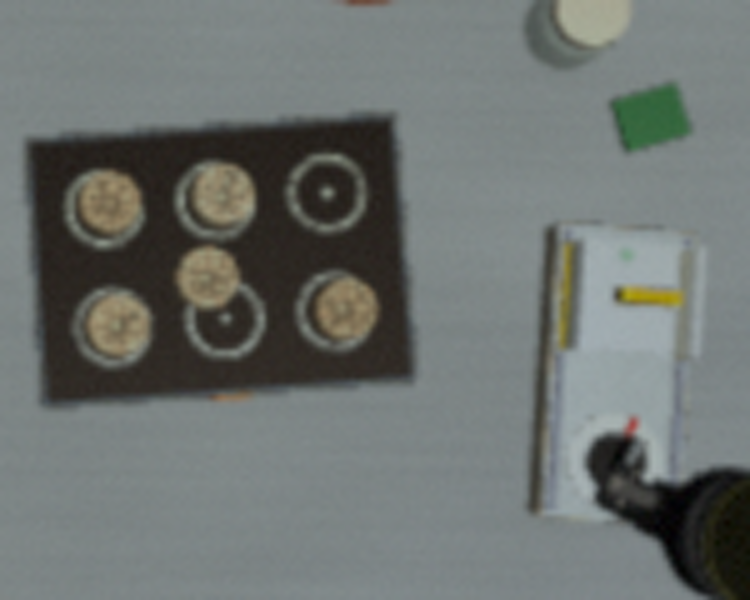

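View pics/s38.png

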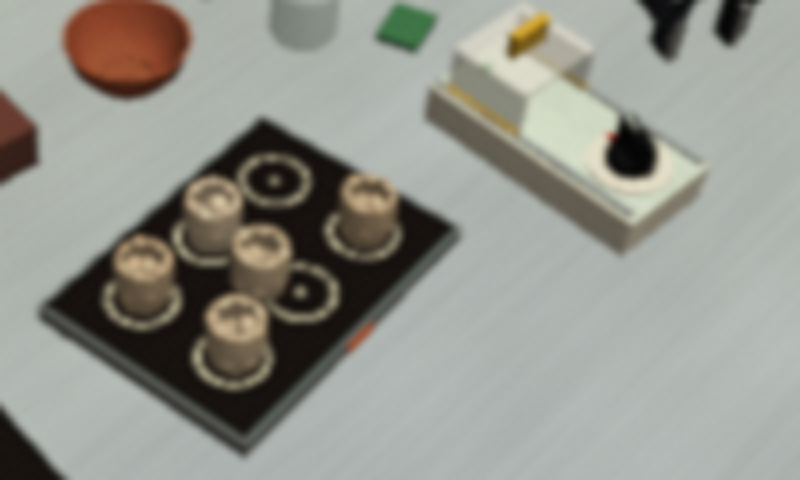

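The front-middle pot has been knocked to about (342,205) in the top picture, between the rows. It goes back before the cover is closed.

```bash
python3 - <<'E'
from h import *
s=snap('top'); t=snap('side')
a=ray(s,300+208.5/5-.4,150+277/5-.4,.072); b=ray(t,280+262/4-.4,130+243/4-.4,.072); print(a,b)
p=(a+b)/2
for k in SL: print(k,np.round((np.array(SL[k])-p[:2])*1000,1))
plan((*p[:2],.16),-88)
E
```

```text
[ 0.50389126 -0.03297331  0.072     ] [ 0.50425346 -0.03452566  0.072     ]
FL [-34.3  65.7]
FM [-27.7 -14.1]
FR [-21.5 -93.3]
BL [50.4 72.4]
BM [56.6 -7.1]
BR [ 62.8 -86.6]
t 54.27 tcp [ 0.3475 -0.3057  0.1859] rot [-7.000e-04  9.740e-01 -2.264e-01 -6.000e-04] F [-0.1  0.9 -0.6] w 0.0429 q [ 1.21 -0.03 -0.53  1.94 -0.02  1.23 -1.34]
jaw yaw -116.17 tilt z [-9.0e-04  1.7e-03 -1.0e+00]
slide now-frame [  20.6 -313.1   26.2]  goal-frame [ 165.9 -266.3   25.9]
twist [ -0.08   0.07 -28.17]
```

```bash
python3 -m jog '[{"slide":[0,0,0],"twist":[0,0,-8],"claw":50},{"slide":[0,0,0],"twist":[0,0,-8],"claw":60},{"slide":[0,0,0],"twist":[0,0,-7],"claw":65},{"slide":[18,-35,0],"twist":[0,0,0],"claw":65},{"slide":[25,-50,0],"twist":[0,0,0],"claw":65},{"slide":[25,-50,0],"twist":[0,0,0],"claw":65},{"slide":[25,-50,0],"twist":[0,0,0],"claw":65},{"slide":[25,-50,10],"twist":[0,0,0],"claw":65},{"slide":[24,-45,15],"twist":[0,0,0],"claw":65},{"slide":[0,0,0],"twist":[0,0,0],"claw":65},{"slide":[0,0,0],"twist":[0,0,0],"claw":65},{"slide":[0,0,0],"twist":[0,0,0],"claw":65}]'; python3 - <<'E'
from h import *
plan((.5041,-.0338,.038),-93)
s=snap('wrist','w39'); print(proj(s,[(.5041,-.0338,.072)]))
for k in SL: print(k,proj(s,[(*SL[k],.03),(*SL[k],.072)]).round())
E
```

```text
time_s: 55.78
tcp_pos: [0.5047, -0.036, 0.1618]
tcp_rot: [0.0, 1.0, -0.029, -0.0]
wrist_force: [0.6, -0.2, 1.0]
gripper_width: 0.0557
t 55.77 tcp [ 0.5047 -0.036   0.1618] rot [ 4.000e-04  9.996e-01 -2.910e-02 -1.000e-04] F [ 0.6 -0.2  1. ] w 0.0557 q [ 0.85  0.13 -0.88  1.87  0.11  1.19 -1.7 ]
jaw yaw -93.34 tilt z [-3.e-04 -8.e-04 -1.e+00]
slide now-frame [ -0.6  -2.3 123.8]  goal-frame [ -0.7  -2.2 123.8]
twist [ 0.05  0.01 -0.34]
[[317.27109777 199.92597503]]
FL [[246. 224.]
 [235. 246.]]
FM [[335. 212.]
 [338. 233.]]
FR [[426. 201.]
 [442. 220.]]
BL [[225. 129.]
 [208. 137.]]
BM [[322. 115.]
 [323. 122.]]
BR [[422. 101.]
 [440. 105.]]
```

View pics/w39.png

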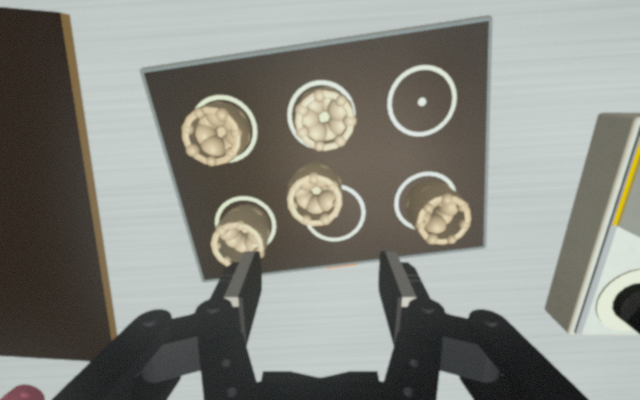

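```bash
python3 -m jog '[{"slide":[0,-2.5,20],"twist":[0,0,-0.3],"claw":65},{"slide":[0,0,30],"twist":[0,0,0],"claw":65},{"slide":[0,0,30],"twist":[0,0,0],"claw":65},{"slide":[0,0,0],"twist":[0,0,0],"claw":65},{"slide":[0,0,0],"twist":[0,0,0],"claw":65}]'; python3 - <<'E'
from h import *
plan((.5041,-.0338,.038),-93)
rimoff('w40')
E
```

```text
time_s: 56.45
tcp_pos: [0.5058, -0.0324, 0.083]
tcp_rot: [0.0, 1.0, -0.026, 0.001]
wrist_force: [0.8, -0.3, 0.0]
gripper_width: 0.0559
t 56.45 tcp [ 0.5058 -0.0324  0.083 ] rot [ 3.000e-04  9.997e-01 -2.570e-02  8.000e-04] F [ 0.8 -0.3  0. ] w 0.0559 q [ 0.8   0.24 -0.86  1.95  0.21  1.04 -1.78]
jaw yaw -92.95 tilt z [ 1.5e-03 -6.0e-04 -1.0e+00]
slide now-frame [-1.7  1.4 45. ]  goal-frame [-1.6  1.4 45. ]
twist [ 0.03 -0.09  0.05]
centred rim px [[320.6 306.7]] +5mm x [[320.6 295.8]]
```

View pics/w40.png

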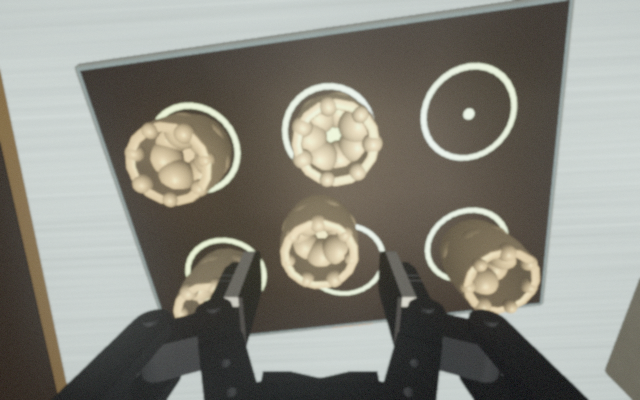

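```bash
python3 -m jog '[{"slide":[-1,0.5,15],"twist":[0,0,0],"claw":65},{"slide":[0,0,20],"twist":[0,0,0],"claw":65},{"slide":[0,0,9],"twist":[0,0,0],"claw":65},{"slide":[0,0,0],"twist":[0,0,0],"claw":65},{"slide":[0,0,0],"twist":[0,0,0],"claw":65}]'; python3 - <<'E'
from h import *
plan((.5041,-.0338,.038),-93)
rimoff('w41')
E
```

```text
time_s: 57.12
tcp_pos: [0.5044, -0.0321, 0.0379]
tcp_rot: [-0.0, 1.0, -0.025, 0.0]
wrist_force: [-0.1, -0.5, 0.3]
gripper_width: 0.0557
t 57.12 tcp [ 0.5044 -0.0321  0.0379] rot [-1.000e-04  9.997e-01 -2.500e-02  1.000e-04] F [-0.1 -0.5  0.3] w 0.0557 q [ 0.76  0.31 -0.84  1.99  0.28  0.96 -1.83]
jaw yaw -92.87 tilt z [ 3.e-04  2.e-04 -1.e+00]
slide now-frame [-0.2  1.7 -0.1]  goal-frame [-0.2  1.7 -0.1]
twist [-0.01 -0.02  0.13]
centred rim px [[320.9 307. ]] +5mm x [[321.  296.1]]
```

View pics/w41.png

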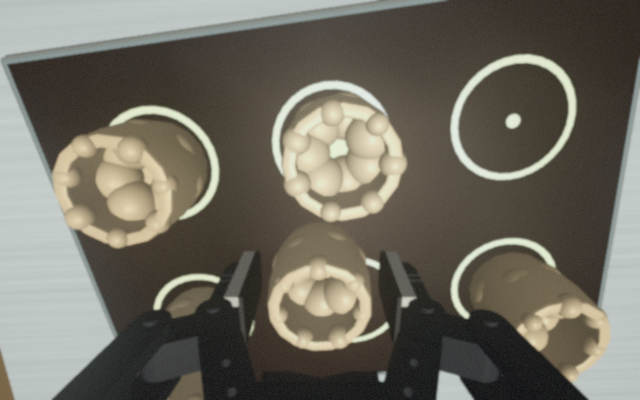

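```bash
python3 -m jog '[{"slide":[0,0,0.5],"twist":[0,0,0],"claw":50},{"slide":[0,0,0],"twist":[0,0,0],"claw":30},{"slide":[0,0,0],"twist":[0,0,0],"claw":30},{"slide":[0,0,0],"twist":[0,0,0],"claw":30},{"slide":[0,0,-5],"twist":[0,0,0],"claw":30},{"slide":[0,0,-20],"twist":[0,0,0],"claw":30},{"slide":[0,0,-35],"twist":[0,0,0],"claw":30},{"slide":[0,0,0],"twist":[0,0,0],"claw":30},{"slide":[-14,8,0],"twist":[0,0,0],"claw":30},{"slide":[-13,8,0],"twist":[0,0,0],"claw":30},{"slide":[0,0,0],"twist":[0,0,0],"claw":30},{"slide":[0,0,0],"twist":[0,0,0],"claw":30}]'; python3 - <<'E'
from h import *
plan((*SL['FM'],.039),-93)
s=rimoff('w42')
for k in SL: print(k,proj(s,[(*SL[k],.03),(*SL[k],.072)]).round())
E
```

```text
time_s: 58.68
tcp_pos: [0.4767, -0.0467, 0.0974]
tcp_rot: [-0.0, 1.0, -0.025, 0.0]
wrist_force: [0.3, -0.1, -0.2]
gripper_width: 0.0403
t 58.67 tcp [ 0.4767 -0.0467  0.0974] rot [-0.000e+00  9.997e-01 -2.520e-02  3.000e-04] F [ 0.3 -0.1 -0.2] w 0.0403 q [ 0.88  0.15 -0.88  2.    0.13  1.05 -1.68]
jaw yaw -92.88 tilt z [ 6.e-04  0.e+00 -1.e+00]
slide now-frame [-0.3  1.1 58.4]  goal-frame [-0.3  1.1 58.4]
twist [-0.   -0.03  0.12]
centred rim px [[320.3 306.7]] +5mm x [[320.3 295.9]]
FL [[206. 225.]
 [182. 256.]]
FM [[322. 211.]
 [322. 239.]]
FR [[441. 197.]
 [467. 222.]]
BL [[172.  97.]
 [136. 102.]]
BM [[303.  79.]
 [299.  80.]]
BR [[439.  61.]
 [469.  56.]]
```

View pics/w42.png

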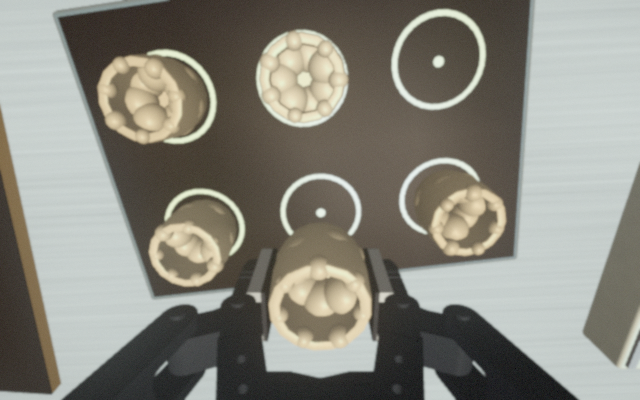

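```bash
python3 -m jog '[{"slide":[0.5,1,15],"twist":[0,0,0],"claw":30},{"slide":[0,0,25],"twist":[0,0,0],"claw":30},{"slide":[0,0,15],"twist":[0,0,0],"claw":30},{"slide":[0,0,2],"twist":[0,0,0],"claw":30},{"slide":[0,0,0],"twist":[0,0,0],"claw":30},{"slide":[0,0,0],"twist":[0,0,0],"claw":30}]'; python3 - <<'E'
from h import *
plan((*SL['FM'],.039),-93)
E
```

```text
time_s: 59.48
tcp_pos: [0.4775, -0.048, 0.041]
tcp_rot: [0.0, 1.0, -0.025, 0.001]
wrist_force: [-0.4, -0.2, -0.6]
gripper_width: 0.0401
t 59.48 tcp [ 0.4775 -0.048   0.041 ] rot [ 2.000e-04  9.997e-01 -2.520e-02  7.000e-04] F [-0.4 -0.2 -0.6] w 0.0401 q [ 0.84  0.25 -0.85  2.05  0.23  0.94 -1.76]
jaw yaw -92.89 tilt z [ 1.4e-03 -5.0e-04 -1.0e+00]
slide now-frame [-1.1 -0.2  2. ]  goal-frame [-1.1 -0.2  2. ]
twist [ 0.03 -0.08  0.11]
```

```bash
python3 -m jog '[{"slide":[-0.8,0,2],"twist":[0,0,0],"claw":30},{"slide":[0,0,0.6],"twist":[0,0,0],"claw":30},{"slide":[0,0,0],"twist":[0,0,0],"claw":30},{"slide":[0,0,0],"twist":[0,0,0],"claw":40},{"slide":[0,0,0],"twist":[0,0,0],"claw":55},{"slide":[0,0,0],"twist":[0,0,0],"claw":65},{"slide":[0,0,0],"twist":[0,0,0],"claw":65},{"slide":[0,0,-15],"twist":[0,0,0],"claw":65},{"slide":[0,0,-30],"twist":[0,0,0],"claw":65},{"slide":[0,0,-40],"twist":[0,0,0],"claw":65},{"slide":[-10,30,-60],"twist":[0,0,0],"claw":65},{"slide":[-20,50,-20],"twist":[0,0,0],"claw":65}]'; python3 - <<'E'
from h import *
plan((.4905,-.3298,.2),-3.4)
s=snap('top'); t=snap('side')
cv2.imwrite('pics/t43.png',cv2.resize(s['img'][150:270,300:450],None,fx=5,fy=5,interpolation=cv2.INTER_CUBIC))
cv2.imwrite('pics/s43.png',cv2.resize(t['img'][130:250,280:480],None,fx=4,fy=4,interpolation=cv2.INTER_CUBIC))
E
```

```text
time_s: 60.98
tcp_pos: [0.4455, -0.123, 0.2026]
tcp_rot: [0.001, 1.0, -0.022, 0.003]
wrist_force: [0.6, -0.6, -0.5]
gripper_width: 0.0553
t 60.98 tcp [ 0.4455 -0.123   0.2026] rot [ 0.0013  0.9997 -0.0223  0.0035] F [ 0.6 -0.6 -0.5] w 0.0553 q [ 1.06 -0.06 -0.81  1.92 -0.04  1.26 -1.35]
jaw yaw -92.56 tilt z [ 0.0068 -0.0029 -1.    ]
slide now-frame [ 54.2 204.5   3.5]  goal-frame [-203.7   57.2    2.6]
twist [  0.43  -0.2  -89.16]
```

View pics/s43.png

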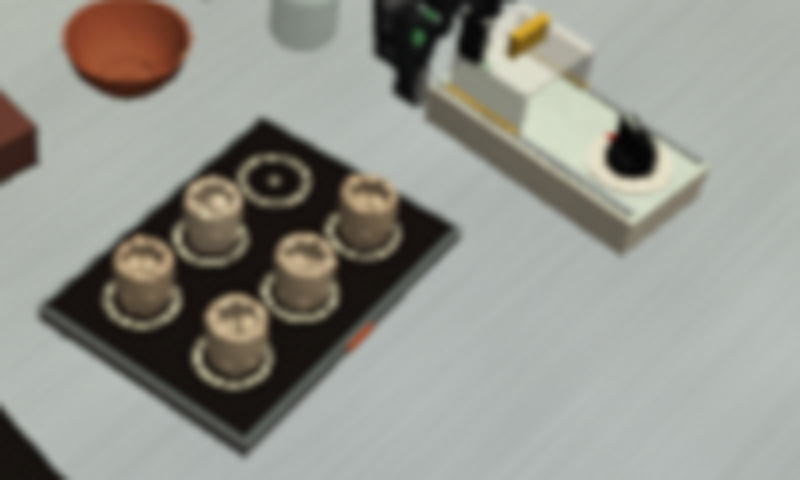

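All five pots stand in their circles. Next I turn the jaws and close the cover.

```bash
python3 -m jog '[{"slide":[0,0,0],"twist":[0,0,-9.9],"claw":60},{"slide":[0,0,0],"twist":[0,0,-9.9],"claw":50},{"slide":[0,0,0],"twist":[0,0,-9.9],"claw":50},{"slide":[0,0,0],"twist":[0,0,-9.9],"claw":50},{"slide":[0,0,0],"twist":[0,0,-9.9],"claw":50},{"slide":[0,0,0],"twist":[0,0,-9.9],"claw":50},{"slide":[0,0,0],"twist":[0,0,-9.9],"claw":50},{"slide":[0,0,0],"twist":[0,0,-9.9],"claw":50},{"slide":[0,0,0],"twist":[0,0,-9.9],"claw":50},{"slide":[0,0,0],"twist":[0,0,0],"claw":50},{"slide":[0,0,0],"twist":[0,0,0],"claw":50}]'; python3 - <<'E'
from h import *
plan((.4905,-.3298,.14),-3.4)
E
```

```text
time_s: 62.45
tcp_pos: [0.443, -0.1237, 0.1982]
tcp_rot: [0.0, 0.731, 0.682, 0.0]
wrist_force: [-0.7, 0.7, -0.1]
gripper_width: 0.0426
t 62.45 tcp [ 0.443  -0.1237  0.1982] rot [2.000e-04 7.309e-01 6.824e-01 0.000e+00] F [-0.7  0.7 -0.1] w 0.0426 q [ 1.01 -0.05 -0.76  1.92 -0.04  1.26  0.19]
jaw yaw -3.93 tilt z [ 2.e-04 -2.e-04 -1.e+00]
slide now-frame [-202.3   61.5   58.3]  goal-frame [-202.9   59.7   58.2]
twist [ 0.01  0.01 -0.53]
```

```bash
python3 -m jog '[{"slide":[-35,10,0],"twist":[0,0,-0.4],"claw":50},{"slide":[-45,13,0],"twist":[0,0,0],"claw":50},{"slide":[-45,13,0],"twist":[0,0,0],"claw":50},{"slide":[-45,13,0],"twist":[0,0,0],"claw":50},{"slide":[-33,11,20],"twist":[0,0,0],"claw":50},{"slide":[0,0,38],"twist":[0,0,0],"claw":50},{"slide":[0,0,0],"twist":[0,0,0],"claw":50},{"slide":[0,0,0],"twist":[0,0,0],"claw":50},{"slide":[0,0,0],"twist":[0,0,0],"claw":50}]'; python3 - <<'E'
from h import *
plan((.4905,-.3298,.088),-3.4)
s=snap('wrist','w44'); print(proj(s,[(.4905,-.3298,.108)]))
E
```

```text
time_s: 63.58
tcp_pos: [0.4916, -0.3303, 0.1421]
tcp_rot: [0.002, 0.728, 0.686, 0.0]
wrist_force: [0.4, -0.8, -0.1]
gripper_width: 0.0429
t 63.58 tcp [ 0.4916 -0.3303  0.1421] rot [1.600e-03 7.276e-01 6.860e-01 1.000e-04] F [ 0.4 -0.8 -0.1] w 0.0429 q [ 1.07  0.32 -0.63  1.7   0.2   1.19  0.34]
jaw yaw -3.37 tilt z [ 0.0024 -0.0022 -1.    ]
slide now-frame [ 0.5 -1.3 54.1]  goal-frame [ 0.4 -1.2 54.1]
twist [0.14 0.12 0.03]
[[318.11562038 232.32121921]]
```

View pics/w44.png

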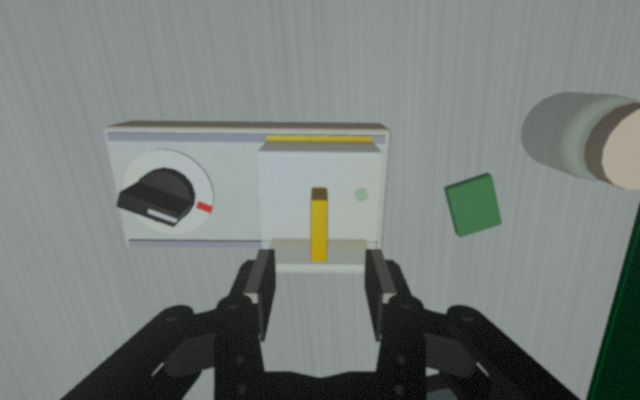

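```bash
python3 -m jog '[{"slide":[1,-0.5,15],"twist":[0,0,0],"claw":50},{"slide":[0,0,25],"twist":[0,0,0],"claw":50},{"slide":[0,0,12],"twist":[0,0,0],"claw":50},{"slide":[0,0,0],"twist":[0,0,0],"claw":50},{"slide":[0,0,0],"twist":[0,0,0],"claw":25},{"slide":[0,0,0],"twist":[0,0,0],"claw":5},{"slide":[0,0,0],"twist":[0,0,0],"claw":5},{"slide":[0,0,0],"twist":[0,0,0],"claw":5},{"slide":[0,0,0],"twist":[0,0,0],"claw":5}]'; python3 - <<'E'
from h import *
plan((.3764,-.3232,.088),-3.4)
E
```

```text
time_s: 64.75
tcp_pos: [0.4908, -0.3295, 0.0891]
tcp_rot: [0.001, 0.728, 0.686, 0.0]
wrist_force: [-0.5, 0.7, 5.3]
gripper_width: 0.0086
t 64.75 tcp [ 0.4908 -0.3295  0.0891] rot [9.000e-04 7.279e-01 6.857e-01 2.000e-04] F [-0.5  0.7  5.3] w 0.0086 q [ 1.06  0.37 -0.61  1.75  0.24  1.09  0.31]
jaw yaw -3.41 tilt z [ 0.0015 -0.001  -1.    ]
slide now-frame [  -0.5 -114.6    0.9]  goal-frame [  -0.4 -114.6    1.1]
twist [ 0.09  0.05 -0.01]
```

```bash
python3 -m jog '[{"slide":[0,-4,0],"twist":[0,0,0],"claw":5},{"slide":[0,-8,0],"twist":[0,0,0],"claw":5},{"slide":[0,-12,0],"twist":[0,0,0],"claw":5},{"slide":[0,-14,0],"twist":[0,0,0],"claw":5},{"slide":[0,-14,0],"twist":[0,0,0],"claw":5},{"slide":[0,-14,0],"twist":[0,0,0],"claw":5},{"slide":[0,-14,0],"twist":[0,0,0],"claw":5},{"slide":[0,-14,0],"twist":[0,0,0],"claw":5},{"slide":[0,-10,0],"twist":[0,0,0],"claw":5},{"slide":[0,-7,0],"twist":[0,0,0],"claw":5},{"slide":[0,-3.5,0],"twist":[0,0,0],"claw":5},{"slide":[0,0,0],"twist":[0,0,0],"claw":5}]'; python3 - <<'E'
from h import *
plan((.3764,-.3232,.088),-3.4)
E
```

```text
time_s: 66.25
tcp_pos: [0.3764, -0.3217, 0.089]
tcp_rot: [0.0, 0.728, 0.686, 0.001]
wrist_force: [0.2, 3.6, 9.5]
gripper_width: 0.0087
t 66.25 tcp [ 0.3764 -0.3217  0.089 ] rot [3.000e-04 7.277e-01 6.859e-01 5.000e-04] F [0.2 3.6 9.5] w 0.0087 q [ 1.23  0.16 -0.62  1.98  0.11  1.04  0.51]
jaw yaw -3.39 tilt z [ 1.2e-03  2.0e-04 -1.0e+00]
slide now-frame [-1.5  0.   1. ]  goal-frame [-1.5  0.   1. ]
twist [ 0.07 -0.02  0.01]
```

```bash
python3 -m jog '[{"slide":[-0.5,-1.5,0],"twist":[0,0,0],"claw":5},{"slide":[0,-1.5,0],"twist":[0,0,0],"claw":5},{"slide":[0,0,0],"twist":[0,0,0],"claw":5},{"slide":[0,0,0],"twist":[0,0,0],"claw":5}]'; python3 - <<'E'
from h import *
plan((.3764,-.3232,.088),-3.4)
E
```

```text
time_s: 66.75
tcp_pos: [0.3763, -0.3217, 0.089]
tcp_rot: [0.002, 0.727, 0.686, 0.002]
wrist_force: [8.1, 2.5, 4.2]
gripper_width: 0.0085
t 66.75 tcp [ 0.3763 -0.3217  0.089 ] rot [0.0023 0.7273 0.6864 0.0023] F [8.1 2.5 4.2] w 0.0085 q [ 1.23  0.16 -0.62  1.98  0.1   1.03  0.52]
jaw yaw -3.31 tilt z [ 6.4e-03 -2.0e-04 -1.0e+00]
slide now-frame [-1.5  0.1  1. ]  goal-frame [-1.5  0.2  1. ]
twist [ 0.37 -0.01  0.09]
```

```bash
python3 -m jog '[{"slide":[0,2.3,0],"twist":[0,0,0],"claw":5},{"slide":[0,0,0],"twist":[0,0,0],"claw":20},{"slide":[0,0,0],"twist":[0,0,0],"claw":40},{"slide":[0,0,0],"twist":[0,0,0],"claw":50},{"slide":[0,0,0],"twist":[0,0,0],"claw":50},{"slide":[0,0,-15],"twist":[0,0,0],"claw":50},{"slide":[0,0,-35],"twist":[0,0,0],"claw":50},{"slide":[0,0,-50],"twist":[0,0,0],"claw":50},{"slide":[0,30,-50],"twist":[0,0,0],"claw":50},{"slide":[-30,20,-20],"twist":[0,0,0],"claw":50},{"slide":[0,0,0],"twist":[0,0,0],"claw":50},{"slide":[0,0,0],"twist":[0,0,0],"claw":50}]'; python3 - <<'E'
from h import *
st()
s=snap('top','t50'); t=snap('side','s50'); w=snap('wrist','w50')
cv2.imwrite('pics/s51.png',cv2.resize(t['img'][130:250,280:480],None,fx=4,fy=4,interpolation=cv2.INTER_CUBIC))
cv2.imwrite('pics/t51.png',cv2.resize(s['img'][150:270,300:450],None,fx=5,fy=5,interpolation=cv2.INTER_CUBIC))
E
```

```text
time_s: 68.25
tcp_pos: [0.4228, -0.3551, 0.2578]
tcp_rot: [-0.001, 0.728, 0.686, 0.0]
wrist_force: [0.8, 0.2, -0.3]
gripper_width: 0.0431
t 68.25 tcp [ 0.4228 -0.3551  0.2578] rot [-5.000e-04  7.276e-01  6.860e-01  1.000e-04] F [ 0.8  0.2 -0.3] w 0.0431 q [ 1.22  0.14 -0.63  1.64  0.09  1.39  0.52]
```

View pics/s51.png

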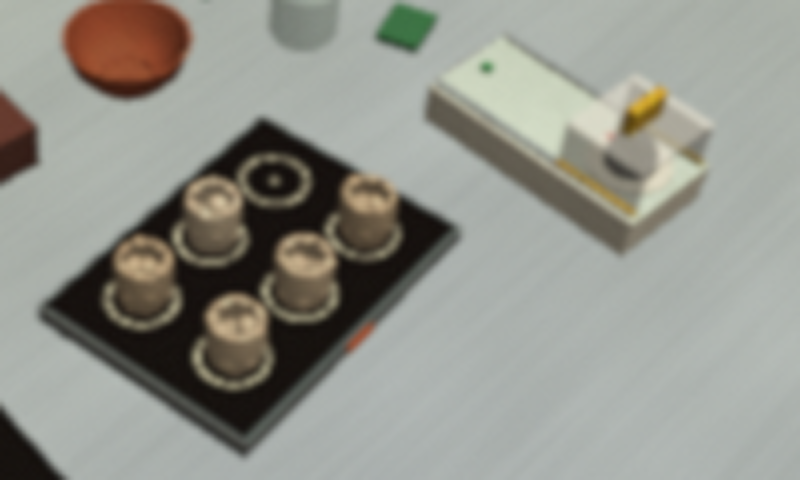

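View pics/t51.png

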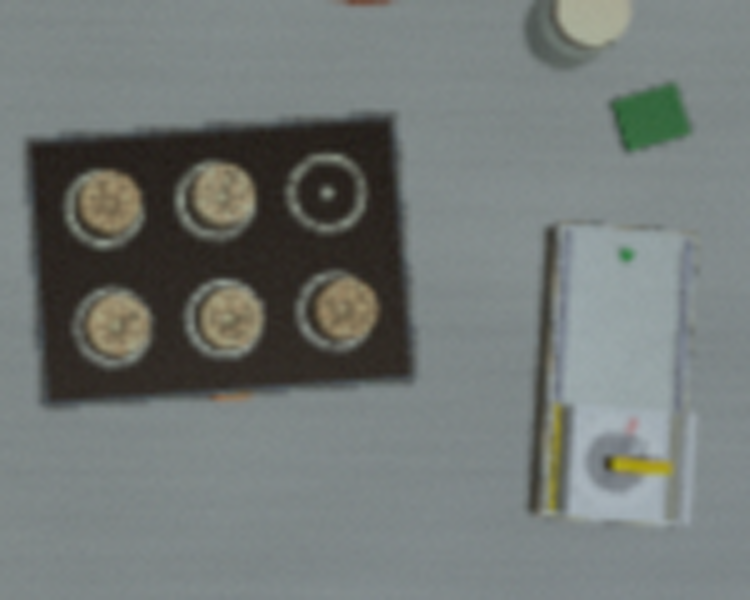

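View pics/w50.png

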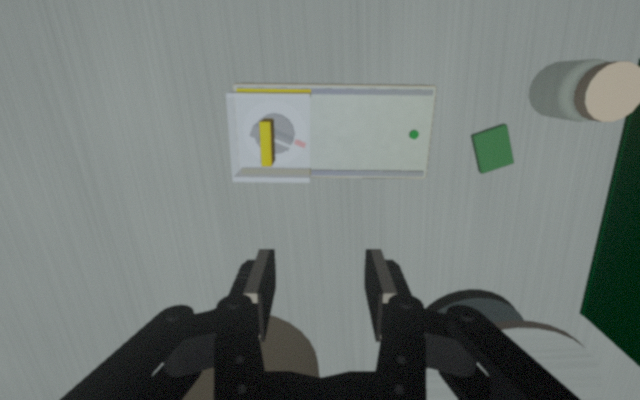

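View pics/t50.png

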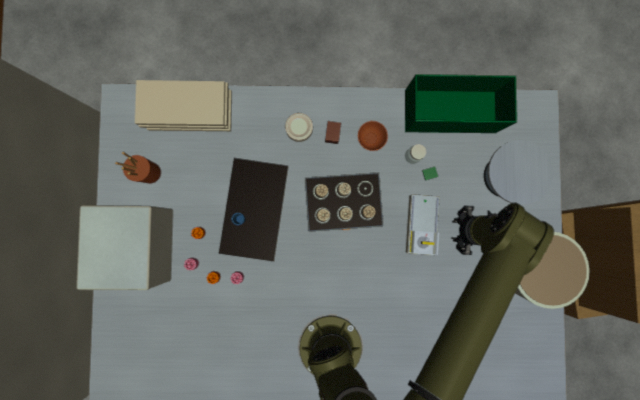

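```bash
python3 -c "
from h import *
print(robot.close_job())"
```

```text
the job is handed in; nothing more can be done
None
```

The job is handed in, at about 68 s of the 208 s allowed. There were five pots: three fill the front row, and two stand in the back row at left and middle. I then slid the cover off, turned the knob about 92° clockwise to the red mark, and pushed the cover back to its stop.

**Knocked pot:** the front-middle pot was moved a few centimetres some time between 40 s and 54 s, while I was working at the regulator. I put it back in its circle before closing the cover. I could not tell whether that happened before or after the knob was turned. All five pots stood in place when I began on the cover, and I did not turn the knob a second time.

**Last checks:**
- **Pots:** in the top and side views all five stand upright in their circles. Rims seen by the wrist camera lay within about 2 mm of where they should be. My automatic top-view pot finder gave offsets up to 5 mm; I took that as its bias, because the wrist and side views disagreed with it.
- **Knob:** the white pointer lined up with the red mark in the wrist view taken after I let go.
- **Cover:** closing stopped against its end with 8 N, after the full 115 mm of travel.
- **Other things:** the blue cup and the other studio things look unmoved, and the gripper was clear of everything.

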